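# Cap the optics for the night

## Robot

A 6-joint arm with a two-finger parallel gripper is mounted at the origin on the work surface. World frame = base frame: x ahead of the robot, y to its left, z up, the work surface at z = 0. Lengths are in m, angles in degrees, forces in N, time in s.
With the tool pointing down it reaches from about 0.35 to 0.775 m from the base axis. Payload 5.5 kg.
Tool frame: the origin (TCP) lies between the finger pads; the fingertips stand 19 mm ahead of it and the grasp point (between the pads) is the TCP (arm.tip_reach is the distance from the TCP to the fingertips, in m); y points along the fingers, x is the direction in which the jaws open and shut, and the axes are right-handed (so a half turn about y gives the same grasp; the last joint's range is limited). The gripper opens to 85 mm and grips with 20 to 120 N. Pads are 22 mm wide; open, the fingers measure 114 mm over their backs; the gripper's body (76 mm by 85 mm) begins 54 mm behind the grasp point. The pads swing forward as they close: fully open they stand 13 mm farther back than shut.
Start: joints at [-82.025, 17.945, 2.641, 74.691, 0, 82.002], TCP at [0.158, -0.553, 0.25] pointing down, gripper open.
Joint ranges: [-158.12, 158.12], [-49.38, 96.58], [-58.88, 72.47], [-126.05, 133.96], [-84.25, 85.87], [-180, 180]. Speed limits (degrees/s): [147.25, 147.25, 180, 180, 180, 180].

## Interface

Orientations are given as [roll, pitch, yaw] about the fixed x, y, z axes, in that order (R = Rz(yaw) Ry(pitch) Rx(roll)).
In Python, from station import arm gives the robot as it stands.
- The arm moves only by the tool play_rows, never from a script. Its argument "series" is a list of rows, each an object of numbers: "x", "y", "z": the shift along the tool's x, y, z in mm; "ax", "ay", "az": the turn, a rotation vector about the tool's x, y, z in degrees. In form: [{"x": .., "y": .., "z": .., "ax": .., "ay": .., "az": ..}, ...]. A call has 1 to 20 rows; each row is the pose to reach, as a shift and turn from the pose commanded when the call began, along the tool's axes at that moment; what a row does not reach only later rows make up. A row lasts 1/12 s, in which the tool goes at most 41.7 mm and 7.16 degrees, less where a joint would pass 70% of its speed; a pose out of reach is approached as far as the arm can. A call with a gripper value outside its range is refused whole. "hand" is the gripper command: -1 is shut, 1 is fully open, values between are in proportion, set as the call begins (left out, the last holds). The fingers move at their own pace and stop on an object; the grip force is fixed at half the most. Time passes only in rows, so rows that repeat a pose let the fingers close. It gives the time, the measured TCP pose, the force and the opening at its end, in the units of the state.
- arm.sense(): the state, without advancing time (a new reading comes with each control period).
- arm.capture(name): name is "side" or "top" or "wrist"; returns a dict with "pixels" (384x512x3 uint8, red, green, blue), "fx", "fy", "cx", "cy" (pixels), "dist" ([k1, k2, p1, p2, k3] as OpenCV has them; the pictures are not rectified), "origin" and "orientation" of the camera in the world; the wrist camera has in their place "tool_from_camera" (4x4, takes a point from camera to tool coordinates, whose origin is the TCP and whose axes are the tool frame's). Camera axes: x right, y down, z forward; pixel columns grow to the right and rows downward; lengths in m; the calibration is good to about 2 mm. A picture is of the moment at which its call begins: read the wrist's pose just before it. There is no depth.
- arm.finish_job(): hands the job in, once; it reports no verdict.
The state is a dict: "time": time; "joints": joint angles; "joint_vel": joint speeds; "joint_torque": joint torques, N m; "eef_pos": TCP position; "tool_rot": TCP orientation; "contact_force": force on the tool from outside, world axes, zero at the start; "moment": the same for the moment, N m; "opening": finger opening in m.
Only numpy, scipy, OpenCV 4.12 (cv2) and the standard library are available. Lean on these libraries where they do the work, as an engineer would, in place of code of your own. Each camera call takes 0.05 s, during which the arm holds its last target. There are 200 camera calls.

## Task

The dust covers of this laser bench are stacked in a pile. Take the pile apart and put each cover on the bare optic it is made for - square cover on the square power sensor, large round one on the camera lens, medium one on the beam expander tube, small one on the nose of the microscope objective - slipped fully down and level, lowered on rather than dropped. Leave the iris diaphragm standing where it is: it is aligned.

Things in the scene. Friction and masses are not known exactly. Their poses are not given: they have to be found in the camera images.
- cover_small_c (a point): Small round dust cover: upside-down white plastic cup, 28 mm tall, open below; outside diameter 30 mm, inside 25 mm wide and 25 mm deep; about 25 g. This point is its centre, 14 mm above its lower edge; z up. On top of the pile. From the top the pile is small, medium, large, square, each roughly centred, open side down, on the flat top of the next.
- cover_medium_c (a point): Medium round dust cover, black plastic cup, 28 mm tall, open below; outside diameter 42 mm, inside 37 mm wide and 25 mm deep; about 35 g. This point is its centre, 14 mm above its lower edge; z up. Second from the top of the pile.
- cover_large_c (a point): Large round dust cover, white plastic cup, 28 mm tall, open below; outside diameter 54 mm, inside 49 mm wide and 25 mm deep; about 50 g. This point is its centre, 14 mm above its lower edge; z up. Third from the top of the pile.
- cover_square_c (a point): Square dust cover, black plastic, 28 mm tall, open below; 66 x 66 mm outside, 61 x 61 mm inside, 25.5 mm deep; about 70 g. This point is its centre, 14 mm above its lower edge; x and y square to its sides, z up. Bottom of the pile, standing on the table.
- objective_rim (a point): Microscope objective, nose up in a square focusing mount, fixed; takes the small cover. Its steel nose is 18 mm in diameter, its last 4 mm bevelled to a flat 11 mm wide; 33 mm below the top it starts to widen to 29 mm. This point is the middle of the top face, 105 mm above the table; z up. With the cover fully on, the cover's centre is 11 mm below this point.
- expander_rim (a point): Beam expander: upright aluminium tube 30 mm in diameter (a black grip band lower down) in a black clamp block, fixed; takes the medium cover. The last 4 mm are bevelled to a flat 23 mm wide. This point is the middle of the top face, 99 mm above the table; z up. With the cover fully on, the cover's centre is 11 mm below this point.
- camlens_rim (a point): Camera (44 mm aluminium cube on a black plate) with a black lens barrel 42 mm in diameter looking straight up, fixed; takes the large cover. The last 4 mm are bevelled to a flat 36 mm wide with the glass in it. This point is the middle of the top face, 116 mm above the table; z up. With the cover fully on, the cover's centre is 11 mm below this point.
- sensor_rim (a point): Laser power sensor: square grey head 54 x 54 mm, 46 mm tall, dark round absorber in its face, face up on a post, fixed; takes the square cover, turned square to it (any of four ways). Its last 3 mm step in to 48 x 48 mm. This point is the middle of the top face, 86 mm above the table; x and y square to the head's sides, z up. With the cover fully on, the cover's centre is 11.5 mm below this point.
- iris_c (a point): Iris diaphragm: black ring 27 mm wide on a short post and a round steel foot 36 mm in diameter, 57 mm tall overall, loose on the table among the optics; not to be shifted or tipped. This point is on its axis, 28 mm above the table; z up.

How it is judged (in metres and radians):
At the end, for the whole second after the job is handed in: Each cover is on its own optic: its centre within 8 mm of the optic's axis, at least 8 mm below the optic's top face (fully down is 11 mm), level within 4.5 degrees, at rest and let go: square on the power sensor, large on the camera lens, medium on the beam expander, small on the objective (horizontal distance between cover_small_c and objective_rim below 0.008 m and z of cover_small_c in the frame of objective_rim between -0.015 and -0.008 m and angle between each of cover_small_c, cover_medium_c, cover_large_c, cover_square_c's own z axis and vertical below 0.08 rad and linear speed of each of cover_small, cover_medium, cover_large, cover_square below 0.02 m/s and horizontal distance between cover_medium_c and expander_rim below 0.008 m and z of cover_medium_c in the frame of expander_rim between -0.015 and -0.008 m and horizontal distance between cover_large_c and camlens_rim below 0.008 m and z of cover_large_c in the frame of camlens_rim between -0.015 and -0.008 m and horizontal distance between cover_square_c and sensor_rim below 0.008 m and z of cover_square_c in the frame of sensor_rim between -0.015 and -0.008 m); the robot touches nothing.
It fails at once if the aligned iris diaphragm is shifted by more than 12 mm or tipped (distance of iris_c from where it was at the start of the episode above 0.012 m or angle between iris_c's own z axis and vertical above 0.35 rad).
It fails at once if a cover is dropped: it falls free of the gripper faster than 0.8 m/s (a fall of over 3 cm) ((linear speed of cover_small above 0.8 m/s and contact force between the fingers and cover_small below 0.05 N) or (linear speed of cover_medium above 0.8 m/s and contact force between the fingers and cover_medium below 0.05 N) or (linear speed of cover_large above 0.8 m/s and contact force between the fingers and cover_large below 0.05 N) or (linear speed of cover_square above 0.8 m/s and contact force between the fingers and cover_square below 0.05 N)).
It also fails if it takes over 112 s, if anything falls off the work surface, if the arm or the gripper's body presses on something with over 40 N, if the wrist force passes 120 N, or if a joint passes its speed limit or range.

## Working session

There is one attempt and no reset: what is moved stays moved. The work goes in short steps, Python scripts to look and compute and a tool call to move; the robot and the scene stay as the last step left them, time stands still between calls to the robot, and variables do not carry over. Pictures are saved under pics/ and viewed, about 12 in all and at most 16, crops included, and the job is handed in when it is done.

Besides the shell and the picture viewer there is one more tool, called after "Call:" as name([rows], argument=value, ...), one row to a line, values as JSON. play_rows: Moves the arm, as the interface text tells. Its arguments: {"type":"object","properties":{"series":{"type":"array"},"hand":{"type":"number"}},"required":["series"]}

```bash
mkdir -p pics; ls
python3 - <<'E'
from station import arm
import cv2,json
s=arm.sense();print(s)
for n in("top","side"):
    c=arm.capture(n);cv2.imwrite(f"pics/{n}0.png",c["pixels"][:,:,::-1])
    print(n,{k:(v if not hasattr(v,'tolist') else v.tolist()) for k,v in c.items() if k!="pixels"})
c=arm.capture("wrist");cv2.imwrite("pics/wrist0.png",c["pixels"][:,:,::-1]);print(c["tool_from_camera"],c["fx"],c["cx"],c["cy"],c["dist"])
E
```

```text
pics
{'time': 0.0, 'joints': array([-8.20248999e+01,  1.79904993e+01,  2.57506839e+00,  7.46907725e+01,
        1.53227790e-04,  8.20006277e+01]), 'joint_vel': array([ 0.02803213,  0.00694055, -0.02844444, -0.07859521,  0.01455104,
       -0.05578787]), 'joint_torque': array([-8.79477302e-04, -4.80629575e+01,  2.98530579e+01,  1.97017263e-02,
       -1.57771728e-04,  1.99026084e-05]), 'eef_pos': array([ 0.15815904, -0.55230743,  0.24939826]), 'tool_rot': array([-89.98506873,   0.10514875, -74.0255141 ]), 'contact_force': array([-1.54285571, -0.15475861,  0.16368397]), 'moment': array([-0.02103055, -0.02440286, -0.04103911]), 'opening': 0.08554525212300805}
top {'fx': 381.2853454997784, 'fy': 381.2853454997784, 'cx': 253.57496337686575, 'cy': 193.60856858888903, 'dist': [-0.01119106943008176, 0.0, 0.0, 0.0, 0.0], 'origin': [0.38828049201723674, 0.006181033800800995, 1.1150213585579343], 'orientation': [-172.17897433836538, 0.3624737721226479, -89.35979674925088]}
side {'fx': 423.5139934192018, 'fy': 423.5139934192018, 'cx': 252.6758758364405, 'cy': 191.40586010989807, 'dist': [-0.0825274360534596, 0.0, 0.0, 0.0, 0.0], 'origin': [-0.06019746342510772, 0.6007155821805031, 0.7528587163783045], 'orientation': [-127.27410359404315, -0.10904897932050286, -134.47601599172117]}
[[ 9.99999842e-01 -3.64247276e-04  4.28968197e-04 -9.10594196e-04]
 [-5.14886818e-04 -2.84571388e-01  9.58654714e-01 -1.22677274e-01]
 [-2.27115293e-04 -9.58654783e-01 -2.84571531e-01  7.27017241e-02]
 [ 0.00000000e+00  0.00000000e+00  0.00000000e+00  1.00000000e+00]] 265.5590139564463 250.5014844553019 187.80787070355365 [-0.02929042  0.          0.          0.          0.        ]
```

View pics/top0.png

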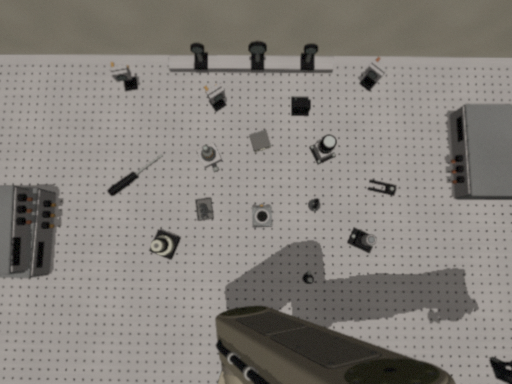

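View pics/side0.png

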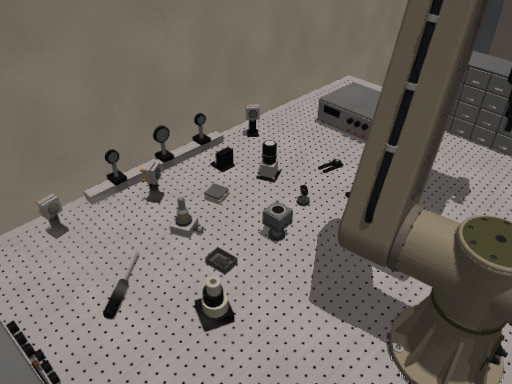

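Run:
```python
import cv2
a=cv2.imread("pics/top0.png")
cv2.imwrite("pics/t1.png",cv2.resize(a[125:265,140:400],None,fx=3,fy=3,interpolation=cv2.INTER_CUBIC))
a=cv2.imread("pics/side0.png")
cv2.imwrite("pics/s1.png",cv2.resize(a[130:330,150:350],None,fx=3,fy=3,interpolation=cv2.INTER_CUBIC))
```

```text
(no output)
```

View pics/t1.png

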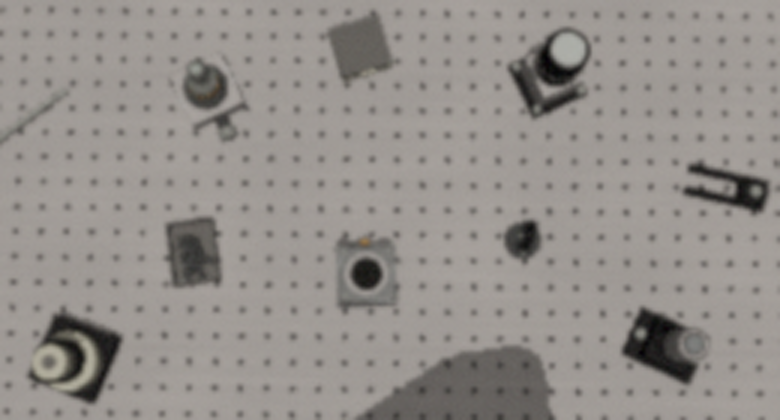

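View pics/s1.png

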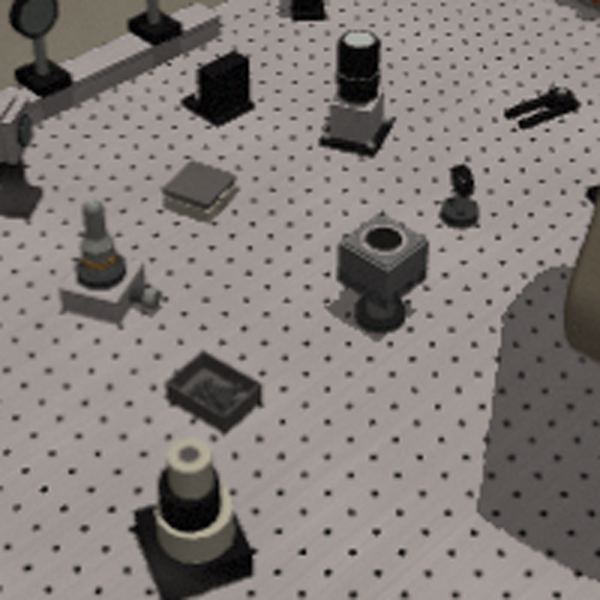

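```bash
cat > h.py <<'E'
from station import arm
import numpy as np,cv2
from scipy.spatial.transform import Rotation as R
def pose(s=None):
    s=s or arm.sense(); return R.from_euler('xyz',s['tool_rot'],degrees=True).as_matrix(),np.array(s['eef_pos']),s
def cam(name,png=None):
    Rt,p,s=pose(); c=arm.capture(name)
    if name=='wrist':
        T=np.array(c['tool_from_camera']); c['R']=Rt@T[:3,:3]; c['o']=Rt@T[:3,3]+p
    else: c['R']=R.from_euler('xyz',c['orientation'],degrees=True).as_matrix(); c['o']=np.array(c['origin'])
    c['K']=np.array([[c['fx'],0,c['cx']],[0,c['fy'],c['cy']],[0,0,1.]]); c['bgr']=c['pixels'][:,:,::-1].copy()
    if png: cv2.imwrite('pics/'+png,c['bgr'])
    return c
def ray(c,uv,z):
    n=cv2.undistortPoints(np.array(uv,float).reshape(-1,1,2),c['K'],np.array(c['dist'])).reshape(-1,2)
    d=np.c_[n,np.ones(len(n))]@c['R'].T; z=np.atleast_1d(z)
    return c['o']+d*((z-c['o'][2])/d[:,2])[:,None]
def proj(c,P):
    Pc=(np.atleast_2d(P)-c['o'])@c['R']
    return cv2.projectPoints(Pc.reshape(-1,1,3),np.zeros(3),np.zeros(3),c['K'],np.array(c['dist']))[0].reshape(-1,2)
def delta(target,yaw,s=None):
    """tool-frame shift in mm to world target with tool down, and turn about tool y in degrees"""
    Rt,p,s=pose(s); Rd=R.from_euler('xyz',[-90,0,yaw],degrees=True).as_matrix()
    return np.round(Rt.T@(np.array(target)-p)*1000,1),np.round(R.from_matrix(Rt.T@Rd).as_rotvec(degrees=True),2)
E
python3 - <<'E'
from h import *
np.set_printoptions(precision=4,suppress=True)
t=cam('top');s=cam('side')
N=['pile','obj','cl','sens','exp','iris'];Z=np.array([.112,.105,.116,.086,.099,.005])
T=np.array([[48,361],[198,68],[568,49],[366,274],[694,344],[521,242]])/3+[140,125]
print(np.c_[ray(t,T,Z),np.hypot(*ray(t,T,Z)[:,:2].T)])
S=np.array([[189,455],[93,206],[358,40],[384,238],[459,212]])/3+[150,130]
print(ray(s,S,Z[[0,1,2,3,5]]))
q=[[68,313],[123,338],[96,402]] # square top corners
print(ray(t,np.array(q)/3+[140,125],.028)); q=[[336,241],[395,241],[397,305],[338,306]]
print(ray(t,np.array(q)/3+[140,125],.083)); print(arm.tip_reach)
E
```

```text
[[ 0.3869  0.2675  0.112   0.4704]
 [ 0.6518  0.145   0.105   0.6678]
 [ 0.6697 -0.1885  0.116   0.6957]
 [ 0.4678 -0.0092  0.086   0.4679]
 [ 0.4081 -0.2985  0.099   0.5056]
 [ 0.5069 -0.1612  0.005   0.5319]]
[[ 0.3858  0.27    0.112 ]
 [ 0.6491  0.1511  0.105 ]
 [ 0.6675 -0.1838  0.116 ]
 [ 0.4685 -0.0076  0.086 ]
 [ 0.5092 -0.1605  0.005 ]]
[[0.4322 0.2724 0.028 ]
 [0.4092 0.2193 0.028 ]
 [0.3492 0.2425 0.028 ]]
[[ 0.4977  0.0182  0.083 ]
 [ 0.4983 -0.0353  0.083 ]
 [ 0.4404 -0.0373  0.083 ]
 [ 0.4389  0.0157  0.083 ]]
0.019
```

Run:
```python
from h import *
print(delta([.43,-.29,.25],67.5))
```

```text
(array([-177.7,    0. ,  333.6]), array([-6.0000e-02, -1.4153e+02, -1.0000e-02]))
```

Call:
play_rows([
  {"x": -178, "y": 0, "z": 334, "ay": -141.5},
  {"x": -178, "y": 0, "z": 334, "ay": -141.5},
  {"x": -178, "y": 0, "z": 334, "ay": -141.5},
  {"x": -178, "y": 0, "z": 334, "ay": -141.5},
  {"x": -178, "y": 0, "z": 334, "ay": -141.5},
  {"x": -178, "y": 0, "z": 334, "ay": -141.5},
  {"x": -178, "y": 0, "z": 334, "ay": -141.5},
  {"x": -178, "y": 0, "z": 334, "ay": -141.5},
  {"x": -178, "y": 0, "z": 334, "ay": -141.5},
  {"x": -178, "y": 0, "z": 334, "ay": -141.5},
  {"x": -178, "y": 0, "z": 334, "ay": -141.5},
  {"x": -178, "y": 0, "z": 334, "ay": -141.5},
  {"x": -178, "y": 0, "z": 334, "ay": -141.5},
  {"x": -178, "y": 0, "z": 334, "ay": -141.5},
  {"x": -178, "y": 0, "z": 334, "ay": -141.5},
  {"x": -178, "y": 0, "z": 334, "ay": -141.5},
  {"x": -178, "y": 0, "z": 334, "ay": -141.5},
  {"x": -178, "y": 0, "z": 334, "ay": -141.5},
  {"x": -178, "y": 0, "z": 334, "ay": -141.5},
  {"x": -178, "y": 0, "z": 334, "ay": -141.5},
])

```text
$.series[0]: bad value
```

Call:
play_rows([
  {"x": -178, "y": 0, "z": 334, "ax": 0, "ay": -141.5, "az": 0},
  {"x": -178, "y": 0, "z": 334, "ax": 0, "ay": -141.5, "az": 0},
  {"x": -178, "y": 0, "z": 334, "ax": 0, "ay": -141.5, "az": 0},
  {"x": -178, "y": 0, "z": 334, "ax": 0, "ay": -141.5, "az": 0},
  {"x": -178, "y": 0, "z": 334, "ax": 0, "ay": -141.5, "az": 0},
  {"x": -178, "y": 0, "z": 334, "ax": 0, "ay": -141.5, "az": 0},
  {"x": -178, "y": 0, "z": 334, "ax": 0, "ay": -141.5, "az": 0},
  {"x": -178, "y": 0, "z": 334, "ax": 0, "ay": -141.5, "az": 0},
  {"x": -178, "y": 0, "z": 334, "ax": 0, "ay": -141.5, "az": 0},
  {"x": -178, "y": 0, "z": 334, "ax": 0, "ay": -141.5, "az": 0},
  {"x": -178, "y": 0, "z": 334, "ax": 0, "ay": -141.5, "az": 0},
  {"x": -178, "y": 0, "z": 334, "ax": 0, "ay": -141.5, "az": 0},
  {"x": -178, "y": 0, "z": 334, "ax": 0, "ay": -141.5, "az": 0},
  {"x": -178, "y": 0, "z": 334, "ax": 0, "ay": -141.5, "az": 0},
  {"x": -178, "y": 0, "z": 334, "ax": 0, "ay": -141.5, "az": 0},
  {"x": -178, "y": 0, "z": 334, "ax": 0, "ay": -141.5, "az": 0},
  {"x": -178, "y": 0, "z": 334, "ax": 0, "ay": -141.5, "az": 0},
  {"x": -178, "y": 0, "z": 334, "ax": 0, "ay": -141.5, "az": 0},
  {"x": -178, "y": 0, "z": 334, "ax": 0, "ay": -141.5, "az": 0},
  {"x": -178, "y": 0, "z": 334, "ax": 0, "ay": -141.5, "az": 0},
])

```text
time: 1.92
eef_pos: [0.4303, -0.2897, 0.2502]
tool_rot: [-90.0, -0.0, 67.8]
contact_force: [-0.2, -1.0, -0.4]
opening: 0.0852
```

Run:
```python
from h import *
c=cam('wrist','w1.png'); print(proj(c,[[.408,-.2985,.099],[.67,-.187,.116]]).round())
print(delta([.62,-.18,.26],67.5))
```

```text
[[234. 164.]
 [402. 328.]]
(array([ 172.8,   -9.8, -134.8]), array([-0.01,  0.49,  0.  ]))
```

View pics/w1.png

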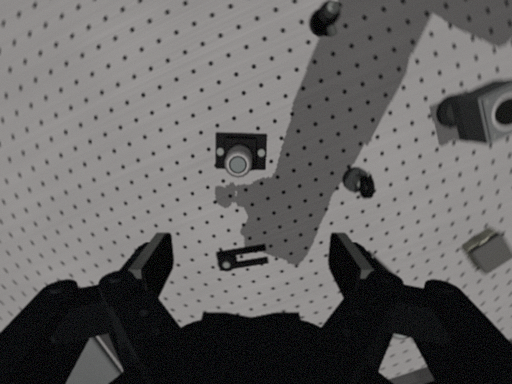

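```bash
cat >> h.py <<'E'
def ring(x,y,z,r,n=90):
    a=np.linspace(0,2*np.pi,n,endpoint=False); return np.c_[x+r*np.cos(a),y+r*np.sin(a),np.full(n,z)]
def box(x,y,z,w,yaw,n=25):
    t=np.linspace(-1,1,n); q=np.concatenate([np.c_[t,t*0+1],np.c_[t*0+1,-t],np.c_[-t,t*0-1],np.c_[t*0-1,t]])*w/2
    a=np.radians(yaw);return np.c_[q@np.array([[np.cos(a),np.sin(a)],[-np.sin(a),np.cos(a)]])+[x,y],np.full(len(q),z)]
def fit(c,curves,guess,span=.012,yaws=(0,)):
    """curves: list of f(x,y,yaw)->points. Maximise mean normal gradient along the projected curves."""
    g=cv2.GaussianBlur(cv2.cvtColor(c['bgr'],cv2.COLOR_BGR2GRAY),(0,0),1.0).astype(np.float32)
    gx=cv2.Sobel(g,cv2.CV_32F,1,0)/8;gy=cv2.Sobel(g,cv2.CV_32F,0,1)/8
    def score(x,y,w):
        s=[]
        for f in curves:
            p=proj(c,f(x,y,w)).astype(np.float32); t=np.roll(p,-1,0)-np.roll(p,1,0); n=np.c_[-t[:,1],t[:,0]]/(np.linalg.norm(t,axis=1)[:,None]+1e-6)
            m=lambda G:cv2.remap(G,p[:,0].copy(),p[:,1].copy(),cv2.INTER_LINEAR)[:,0]
            s.append(np.minimum(np.abs(m(gx)*n[:,0]+m(gy)*n[:,1]),12).mean())
        return sum(s)/len(s)
    best=(guess[0],guess[1],yaws[0]);
    for st,k in((.002,int(span/.002)),(.0005,4)):
        d=np.arange(-k,k+1)*st
        b=max((score(best[0]+i,best[1]+j,w),best[0]+i,best[1]+j,w) for i in d for j in d for w in (yaws if st==.002 else (best[2],)))
        best=b[1:]
    return np.round(best,4),round(b[0],2)
def top(zt,R,r,h=.004): return [lambda x,y,w:ring(x,y,zt,r),lambda x,y,w:ring(x,y,zt-h,R)]
OPT=dict(exp=top(.099,.015,.0115),cl=top(.116,.021,.018),obj=top(.105,.009,.0055),
 sens=[lambda x,y,w:box(x,y,.083,.054,w),lambda x,y,w:box(x,y,.086,.048,w)])
G=dict(exp=(.408,-.2985),cl=(.6685,-.187),obj=(.6505,.148),sens=(.468,-.0085))
def show(c,name,curves,b,crop,s=3):
    im=c['bgr'].copy(); x0,y0,x1,y1=crop; im=cv2.resize(im[y0:y1,x0:x1],None,fx=s,fy=s)
    for f in curves:
        cv2.polylines(im,[np.int32((proj(c,f(*b))-[x0,y0]+.5)*s)],True,(0,0,255),1)
    return im
E
python3 - <<'E'
from h import *
c=cam('wrist');print(fit(c,OPT['exp'],G['exp']))
t=cam('top');s=cam('side')
for k in G: print(k,fit(t,OPT[k],G[k],yaws=range(-6,7,1) if k=='sens' else (0,)),fit(s,OPT[k],G[k],yaws=range(-6,7,1) if k=='sens' else (0,)))
print(delta([.668,-.187,.27],67.5))
E
```

```text
(array([ 0.412, -0.295,  0.   ]), np.float32(9.19))
exp (array([ 0.4095, -0.2965,  0.    ]), np.float32(9.11)) (array([ 0.413 , -0.2865,  0.    ]), np.float32(1.62))
cl (array([ 0.672, -0.181,  0.   ]), np.float32(10.51)) (array([ 0.6645, -0.189 ,  0.    ]), np.float32(9.85))
obj (array([0.6565, 0.147 , 0.    ]), np.float32(8.54)) (array([0.653, 0.152, 0.   ]), np.float32(9.89))
sens (array([ 0.4645, -0.009 ,  3.    ]), np.float32(7.41)) (array([ 0.47  , -0.0075,  3.    ]), np.float32(11.33))
(array([ 186.5,  -19.8, -179.7]), array([-0.01, -0.19, -0.  ]))
```

Call:
play_rows([
  {"x": 186, "y": -20, "z": -180, "ax": 0, "ay": 0, "az": 0},
  {"x": 186, "y": -20, "z": -180, "ax": 0, "ay": 0, "az": 0},
  {"x": 186, "y": -20, "z": -180, "ax": 0, "ay": 0, "az": 0},
  {"x": 186, "y": -20, "z": -180, "ax": 0, "ay": 0, "az": 0},
  {"x": 186, "y": -20, "z": -180, "ax": 0, "ay": 0, "az": 0},
  {"x": 186, "y": -20, "z": -180, "ax": 0, "ay": 0, "az": 0},
  {"x": 186, "y": -20, "z": -180, "ax": 0, "ay": 0, "az": 0},
  {"x": 186, "y": -20, "z": -180, "ax": 0, "ay": 0, "az": 0},
  {"x": 186, "y": -20, "z": -180, "ax": 0, "ay": 0, "az": 0},
  {"x": 186, "y": -20, "z": -180, "ax": 0, "ay": 0, "az": 0},
])

```text
time: 2.95
eef_pos: [0.667, -0.1873, 0.2701]
tool_rot: [-89.9, 0.0, 67.4]
contact_force: [-0.6, 0.8, 0.3]
opening: 0.0854
```

Run:
```python
from h import *
print(pose()[1:2])
c=cam('wrist','w2.png');b=fit(c,OPT['cl'],G['cl']);print(b); u=proj(c,[[*b[0][:2],.116]])[0].astype(int);print(u)
a=show(c,'',OPT['cl'],b[0],(u[0]-60,u[1]-60,u[0]+60,u[1]+60)); cv2.imwrite('pics/w2c.png',np.hstack([a,show(c,'',[],b[0],(u[0]-60,u[1]-60,u[0]+60,u[1]+60))]))
print(delta([.652,.147,.26],67.5))
```

```text
(array([ 0.66700299, -0.18732957,  0.27007355]),)
(array([ 0.665 , -0.1835,  0.    ]), np.float32(10.51))
[252 176]
(array([303.2,  10.5, 142.4]), array([-0.03, -0.14, -0.02]))
```

View pics/w2c.png

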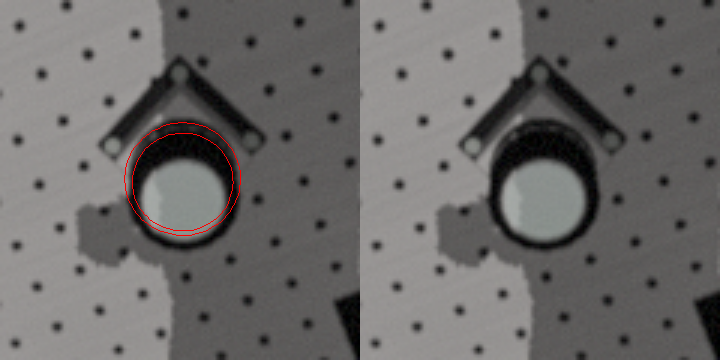

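Run:
```python
from h import *
c=cam('wrist')
for r in(.014,.0145,.015,.0155,.016,.0165):
  print(r,fit(c,[lambda x,y,w:ring(x,y,.116,r)],(.669,-.186),.008))
print(fit(c,[lambda x,y,w:ring(x,y,.112,.021)[0:90]],(.669,-.186),.008), ray(c,[[253,182]],.116))
t=cam('top')
for r in(.0145,.0155): print(fit(t,[lambda x,y,w:ring(x,y,.116,r)],(.669,-.186),.008))
```

```text
0.014 (array([ 0.6725, -0.186 ,  0.    ]), np.float32(12.0))
0.0145 (array([ 0.673, -0.186,  0.   ]), np.float32(12.0))
0.015 (array([ 0.673, -0.185,  0.   ]), np.float32(12.0))
0.0155 (array([ 0.6725, -0.185 ,  0.    ]), np.float32(12.0))
0.016 (array([ 0.672, -0.185,  0.   ]), np.float32(12.0))
0.0165 (array([ 0.6715, -0.1855,  0.    ]), np.float32(12.0))
(array([ 0.665, -0.183,  0.   ]), np.float32(11.66)) [[ 0.67085157 -0.18565565  0.116     ]]
(array([ 0.6735, -0.182 ,  0.    ]), np.float32(2.72))
(array([ 0.672, -0.182,  0.   ]), np.float32(2.65))
```

Call:
play_rows([
  {"x": 303, "y": 10, "z": 142, "ax": 0, "ay": 0, "az": 0},
  {"x": 303, "y": 10, "z": 142, "ax": 0, "ay": 0, "az": 0},
  {"x": 303, "y": 10, "z": 142, "ax": 0, "ay": 0, "az": 0},
  {"x": 303, "y": 10, "z": 142, "ax": 0, "ay": 0, "az": 0},
  {"x": 303, "y": 10, "z": 142, "ax": 0, "ay": 0, "az": 0},
  {"x": 303, "y": 10, "z": 142, "ax": 0, "ay": 0, "az": 0},
  {"x": 303, "y": 10, "z": 142, "ax": 0, "ay": 0, "az": 0},
  {"x": 303, "y": 10, "z": 142, "ax": 0, "ay": 0, "az": 0},
  {"x": 303, "y": 10, "z": 142, "ax": 0, "ay": 0, "az": 0},
  {"x": 303, "y": 10, "z": 142, "ax": 0, "ay": 0, "az": 0},
  {"x": 303, "y": 10, "z": 142, "ax": 0, "ay": 0, "az": 0},
])

```text
time: 4.02
eef_pos: [0.6525, 0.1467, 0.2608]
tool_rot: [-90.0, 0.0, 67.5]
contact_force: [0.4, 0.7, 0.1]
opening: 0.0852
```

Run:
```python
from h import *
print(pose()[1:2])
c=cam('wrist','w3.png')
b=fit(c,OPT['obj'],(.652,.147));print(b)
print([fit(c,[f],(.652,.147)) for f in OPT['obj']]); u=proj(c,[[*b[0][:2],.105]])[0].astype(int);print(u)
cr=(u[0]-50,u[1]-60,u[0]+50,u[1]+60)
a=show(c,'',OPT['obj'],b[0],cr); cv2.imwrite('pics/w3c.png',np.hstack([a,show(c,'',[],b[0],cr)]))
print(delta([.387,.268,.27],67.5))
```

```text
(array([0.65247652, 0.14671532, 0.26078536]),)
(array([0.654, 0.151, 0.   ]), np.float32(8.11))
[(array([0.654, 0.151, 0.   ]), np.float32(12.0)), (array([0.643, 0.146, 0.   ]), np.float32(6.42))]
[254 178]
(array([ 10.5,  -9.5, 292.2]), array([ 0.04, -0.11, -0.01]))
```

View pics/w3c.png

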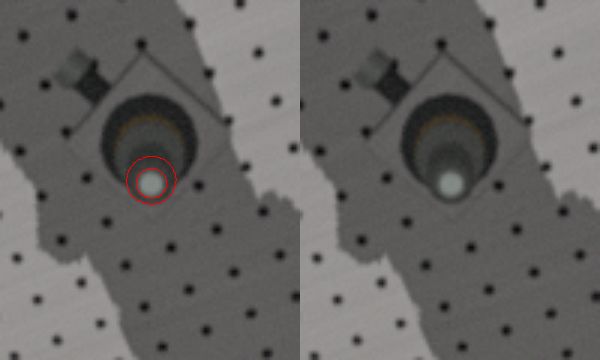

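```bash
sed -i 's/n\[:,1\]),12)/n[:,1]),60)/' h.py
python3 - <<'E'
from h import *
c=cam('wrist')
for r in (.0045,.005,.0055): print(r,fit(c,[lambda x,y,w:ring(x,y,.105,r)],(.652,.149),.006))
t=cam('top');s=cam('side')
for r in (.0045,.0055): print(r,[fit(q,[lambda x,y,w:ring(x,y,.105,r)],(.652,.149),.006) for q in (t,s)])
# camlens in saved w2
c['bgr']=cv2.imread('pics/w2.png'); T=np.array(c['tool_from_camera']);Rt=R.from_euler('xyz',[-89.95,0,67.4],degrees=True).as_matrix()
c['R']=Rt@T[:3,:3];c['o']=Rt@T[:3,3]+[.667,-.18733,.27007]
for r in(.014,.0145,.015,.0155,.016): print(r,fit(c,[lambda x,y,w:ring(x,y,.116,r)],(.669,-.186),.008))
for r in(.0145,.0155): print(r,[fit(q,[lambda x,y,w:ring(x,y,.116,r)],(.669,-.186),.006) for q in (t,s)])
c['bgr']=cv2.imread('pics/w1.png');Rt=R.from_euler('xyz',[-90,0,67.8],degrees=True).as_matrix()
c['R']=Rt@T[:3,:3];c['o']=Rt@T[:3,3]+[.4303,-.2897,.2502]
for r in(.008,.009,.010,.0115): print(r,fit(c,[lambda x,y,w:ring(x,y,.099,r)],(.410,-.2965),.006))
print(fit(c,[lambda x,y,w:ring(x,y,.095,.015)],(.41,-.2965),.006),[fit(t,[f],(.41,-.2965),.006) for f in OPT['exp']])
E
```

```text
0.0045 (array([0.654, 0.151, 0.   ]), np.float32(18.96))
0.005 (array([0.654, 0.151, 0.   ]), np.float32(17.19))
0.0055 (array([0.6535, 0.151 , 0.    ]), np.float32(14.19))
0.0045 [(array([0.6525, 0.1485, 0.    ]), np.float32(10.06)), (array([0.654, 0.154, 0.   ]), np.float32(15.79))]
0.0055 [(array([0.6525, 0.148 , 0.    ]), np.float32(9.48)), (array([0.654, 0.153, 0.   ]), np.float32(15.28))]
0.014 (array([ 0.671 , -0.1865,  0.    ]), np.float32(27.48))
0.0145 (array([ 0.671, -0.186,  0.   ]), np.float32(32.29))
0.015 (array([ 0.671, -0.186,  0.   ]), np.float32(34.65))
0.0155 (array([ 0.671, -0.186,  0.   ]), np.float32(34.13))
0.016 (array([ 0.671 , -0.1855,  0.    ]), np.float32(30.82))
0.0145 [(array([ 0.669 , -0.1865,  0.    ]), np.float32(27.59)), (array([ 0.6695, -0.1855,  0.    ]), np.float32(28.92))]
0.0155 [(array([ 0.6695, -0.1865,  0.    ]), np.float32(25.94)), (array([ 0.6685, -0.1885,  0.    ]), np.float32(26.34))]
0.008 (array([ 0.405 , -0.2995,  0.    ]), np.float32(10.17))
0.009 (array([ 0.4055, -0.298 ,  0.    ]), np.float32(10.66))
0.01 (array([ 0.406, -0.297,  0.   ]), np.float32(11.93))
0.0115 (array([ 0.4085, -0.293 ,  0.    ]), np.float32(12.91))
(array([ 0.4105, -0.2955,  0.    ]), np.float32(13.6)) [(array([ 0.4075, -0.294 ,  0.    ]), np.float32(10.0)), (array([ 0.409 , -0.2975,  0.    ]), np.float32(11.83))]
```

Call:
play_rows([
  {"x": 10, "y": -9, "z": 292, "ax": 0, "ay": 0, "az": 0},
  {"x": 10, "y": -9, "z": 292, "ax": 0, "ay": 0, "az": 0},
  {"x": 10, "y": -9, "z": 292, "ax": 0, "ay": 0, "az": 0},
  {"x": 10, "y": -9, "z": 292, "ax": 0, "ay": 0, "az": 0},
  {"x": 10, "y": -9, "z": 292, "ax": 0, "ay": 0, "az": 0},
  {"x": 10, "y": -9, "z": 292, "ax": 0, "ay": 0, "az": 0},
  {"x": 10, "y": -9, "z": 292, "ax": 0, "ay": 0, "az": 0},
  {"x": 10, "y": -9, "z": 292, "ax": 0, "ay": 0, "az": 0},
  {"x": 10, "y": -9, "z": 292, "ax": 0, "ay": 0, "az": 0},
])

```text
time: 4.97
eef_pos: [0.3857, 0.2684, 0.2701]
tool_rot: [-90.1, -0.0, 67.6]
contact_force: [0.7, 0.9, -0.0]
opening: 0.0855
```

Run:
```python
from h import *
p=pose();print(p[1],p[2]['tool_rot'])
c=cam('wrist','w4.png'); 
for z,r in((.112,.015),(.084,.021),(.056,.027)): print(z,fit(c,[lambda x,y,w:ring(x,y,z,r)],(.3865,.268),.008))
print(fit(c,[lambda x,y,w:box(x,y,.028,.066,w)],(.3865,.268),.008,yaws=np.arange(-30,-15,1)))
u=proj(c,[[.387,.268,.06]])[0].astype(int)
cr=(u[0]-80,u[1]-80,u[0]+80,u[1]+80); cv2.imwrite('pics/w4c.png',show(c,'',[],0,cr))
print(cr)
```

```text
[0.38565513 0.26841647 0.27008862] [-9.00617761e+01 -4.94093779e-02  6.75629276e+01]
0.112 (array([0.3875, 0.271 , 0.    ]), np.float32(19.24))
0.084 (array([0.3865, 0.272 , 0.    ]), np.float32(19.95))
0.056 (array([0.389 , 0.2695, 0.    ]), np.float32(20.62))
(array([  0.3895,   0.271 , -21.    ]), np.float32(21.2))
(np.int64(169), np.int64(89), np.int64(329), np.int64(249))
```

View pics/w4c.png

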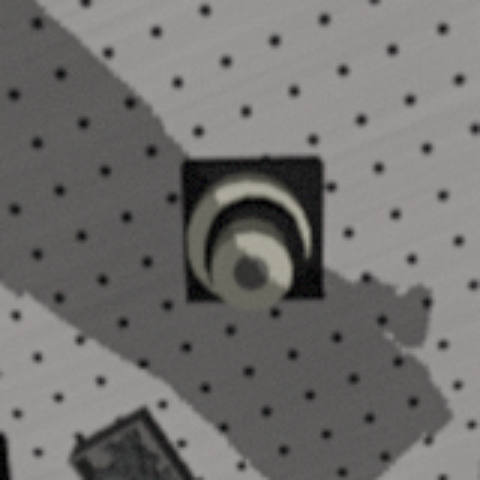

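Run:
```python
from h import *
c=cam('wrist'); print(ray(c,[[252.4,179.3]],.112), fit(c,[lambda x,y,w:ring(x,y,.112,.015)],(.3865,.268),.008))
p=pose();print(p[1],p[2]['tool_rot'],delta([.387,.2705,.105],67.5))
```

```text
[[0.38934004 0.2704563  0.112     ]] (array([0.3875, 0.271 , 0.    ]), np.float32(19.69))
[0.38787062 0.26795767 0.26965667] [-9.00757059e+01 -4.67414366e-02  6.74131206e+01] (array([  1.9, 164.7,   2. ]), array([ 0.08, -0.09,  0.05]))
```

```bash
cat >> h.py <<'E'
Y0=67.473
def at(pos,png=None,yaw=Y0):
    """wrist view from the commanded tool pose (saved picture or a new one)"""
    c=cam('wrist'); Rt=R.from_euler('xyz',[-90,0,yaw],degrees=True).as_matrix(); T=np.array(c['tool_from_camera'])
    if png: c['bgr']=cv2.imread('pics/'+png)
    c['R']=Rt@T[:3,:3]; c['o']=Rt@T[:3,3]+np.array(pos); return c
def go(a,b,yaw=Y0): return np.round(R.from_euler('xyz',[-90,0,yaw],degrees=True).as_matrix().T@(np.array(b)-a)*1000,1)
E
python3 - <<'E'
from h import *
f=lambda z,r:[lambda x,y,w:ring(x,y,z,r)]
c=at([.4301,-.28995,.25],'w1.png'); print('exp',fit(c,f(.095,.015),(.41,-.2965),.006),[fit(c,f(.099,r),(.41,-.2965),.006) for r in(.009,.0115)])
e=fit(c,f(.095,.015),(.41,-.2965),.006)[0]
u=proj(c,[[*e[:2],.097]])[0].astype(int); cr=(u[0]-25,u[1]-25,u[0]+25,u[1]+25); cv2.imwrite('pics/expc.png',np.hstack([show(c,'',f(.095,.015)+f(.099,.0115),e,cr,7),show(c,'',[],e,cr,7)]))
c=at([.6677,-.18715,.27],'w2.png'); print('cl',fit(c,f(.116,.015),(.67,-.186),.006))
c=at([.6526,.14715,.26],'w3.png'); print('obj',fit(c,f(.105,.0045),(.653,.15),.006))
c=at([.3867,.2682,.269],'w4.png'); P=[fit(c,f(z,r),(.388,.27),.006) for z,r in((.112,.015),(.084,.021),(.056,.027),(.112,.005))];print(P)
print(fit(c,[lambda x,y,w:box(x,y,.028,.066,w)],(.3865,.268),.008,yaws=np.arange(-26,-18,.5)))
u=proj(c,[[*P[0][0][:2],.112]])[0].astype(int); cr=(u[0]-35,u[1]-50,u[0]+35,u[1]+20); im=show(c,'',f(.112,.015),P[0][0],cr,7)
cv2.imwrite('pics/pilec.png',im)
print(go([.3867,.2682,.269],[*P[0][0][:2],.105]))
a=cv2.imread('pics/expc.png');h=max(a.shape[0],im.shape[0]); cv2.imwrite('pics/two.png',cv2.resize(np.hstack([cv2.copyMakeBorder(q,0,h-q.shape[0],0,0,0) for q in(a,im)]),None,fx=.66,fy=.66))
E
```

```text
exp (array([ 0.4105, -0.2955,  0.    ]), np.float32(13.5)) [(array([ 0.405, -0.298,  0.   ]), np.float32(10.65)), (array([ 0.4085, -0.293 ,  0.    ]), np.float32(12.79))]
cl (array([ 0.672 , -0.1855,  0.    ]), np.float32(34.76))
obj (array([0.654 , 0.1515, 0.    ]), np.float32(19.12))
[(array([0.3885, 0.2705, 0.    ]), np.float32(19.29)), (array([0.387 , 0.2715, 0.    ]), np.float32(19.76)), (array([0.3895, 0.2695, 0.    ]), np.float32(20.47)), (array([0.3885, 0.2705, 0.    ]), np.float32(14.21))]
(array([  0.3905,   0.2705, -21.    ]), np.float32(21.12))
[  2.8 164.   -0.8]
```

View pics/two.png

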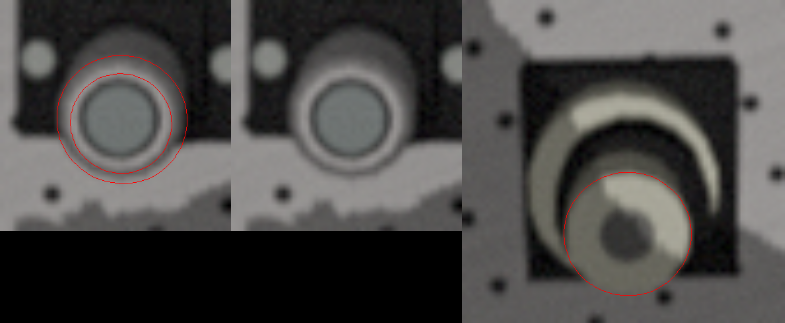

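Call:
play_rows([
  {"x": 2.8, "y": 30, "z": -0.8, "ax": 0, "ay": 0, "az": 0},
  {"x": 2.8, "y": 65, "z": -0.8, "ax": 0, "ay": 0, "az": 0},
  {"x": 2.8, "y": 95, "z": -0.8, "ax": 0, "ay": 0, "az": 0},
  {"x": 2.8, "y": 120, "z": -0.8, "ax": 0, "ay": 0, "az": 0},
  {"x": 2.8, "y": 140, "z": -0.8, "ax": 0, "ay": 0, "az": 0},
  {"x": 2.8, "y": 152, "z": -0.8, "ax": 0, "ay": 0, "az": 0},
  {"x": 2.8, "y": 160, "z": -0.8, "ax": 0, "ay": 0, "az": 0},
  {"x": 2.8, "y": 164, "z": -0.8, "ax": 0, "ay": 0, "az": 0},
  {"x": 2.8, "y": 164, "z": -0.8, "ax": 0, "ay": 0, "az": 0},
])

```text
time: 6.02
eef_pos: [0.3889, 0.2703, 0.1046]
tool_rot: [-90.0, 0.1, 67.4]
contact_force: [0.5, -0.1, -0.6]
opening: 0.0857
```

Call:
play_rows([
  {"x": 0, "y": 0, "z": 0, "ax": 0, "ay": 0, "az": 0},
  {"x": 0, "y": 0, "z": 0, "ax": 0, "ay": 0, "az": 0},
  {"x": 0, "y": 0, "z": 0, "ax": 0, "ay": 0, "az": 0},
  {"x": 0, "y": 0, "z": 0, "ax": 0, "ay": 0, "az": 0},
  {"x": 0, "y": 0, "z": 0, "ax": 0, "ay": 0, "az": 0},
  {"x": 0, "y": 0, "z": 0, "ax": 0, "ay": 0, "az": 0},
  {"x": 0, "y": 0, "z": 0, "ax": 0, "ay": 0, "az": 0},
  {"x": 0, "y": 0, "z": 0, "ax": 0, "ay": 0, "az": 0},
  {"x": 0, "y": 0, "z": 0, "ax": 0, "ay": 0, "az": 0},
  {"x": 0, "y": 0, "z": 0, "ax": 0, "ay": 0, "az": 0},
], hand=-1)

```text
time: 6.85
eef_pos: [0.3892, 0.271, 0.1062]
tool_rot: [-90.1, -0.1, 67.5]
contact_force: [-1.0, -0.6, 6.2]
opening: 0.0286
```

Call:
play_rows([
  {"x": 0, "y": -3, "z": 0, "ax": 0, "ay": 0, "az": 0},
  {"x": 0, "y": -8, "z": 0, "ax": 0, "ay": 0, "az": 0},
  {"x": 0, "y": -20, "z": 0, "ax": 0, "ay": 0, "az": 0},
  {"x": 0, "y": -45, "z": 0, "ax": 0, "ay": 0, "az": 0},
  {"x": 0, "y": -75, "z": 0, "ax": 0, "ay": 0, "az": 0},
  {"x": 0, "y": -105, "z": 0, "ax": 0, "ay": 0, "az": 0},
  {"x": 0, "y": -125, "z": 0, "ax": 0, "ay": 0, "az": 0},
  {"x": 0, "y": -125, "z": 0, "ax": 0, "ay": 0, "az": 0},
  {"x": 0, "y": -125, "z": 0, "ax": 0, "ay": 0, "az": 0},
])

```text
time: 7.6
eef_pos: [0.3895, 0.2711, 0.2316]
tool_rot: [-90.1, -0.1, 67.5]
contact_force: [-1.2, 0.8, -1.4]
opening: 0.0288
```

Run:
```python
from h import *
s=arm.sense();print(s['contact_force'],s['opening'],s['eef_pos'])
P=np.array([.3885,.2705,.230]); c=at(P); cv2.imwrite('pics/w5.png',cv2.resize(c['bgr'][100:384,100:400],None,fx=2,fy=2))
print(proj(c,[P]),proj(c,[P+[0,0,.007]]),fit(c,[lambda x,y,w:ring(x,y,P[2]+.007,.015)],P[:2],.006))
print(fit(c,[lambda x,y,w:ring(x,y,.084,.021)],(.387,.2715),.006),fit(c,[lambda x,y,w:ring(x,y,.056,.027)],(.3895,.2695),.006))
print(go(P,[.654,.1515,.230]))
```

```text
[-1.15653888  0.79117669 -1.40749372] 0.02879582054048786 [0.3894871  0.27114062 0.23162462]
[[248.8883167 254.4178706]] [[248.80030488 261.79722734]] (array([0.386 , 0.2725, 0.    ]), np.float32(12.31))
(array([0.385, 0.273, 0.   ]), np.float32(22.41)) (array([0.3875, 0.269 , 0.    ]), np.float32(21.43))
[  -8.2   -0.  -290.8]
```

View pics/w5.png

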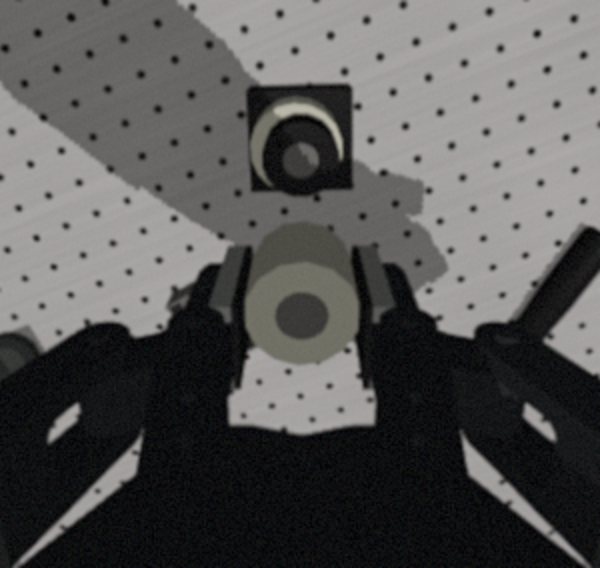

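Run:
```python
from h import *
print([arm.sense()['eef_pos'].round(4) for _ in range(2)])
P=np.array([.3885,.2705,.230]); c=at(P)
for dz in (-.006,-.004,-.002,0,.002,.004,.006,.008):
    b=fit(c,[lambda x,y,w:ring(x,y,P[2]+dz,.015)],P[:2],.008); 
    b2=fit(c,[lambda x,y,w:ring(x,y,P[2]+dz,.007)],P[:2],.008); print(dz,b[1],go(P,[*b[0][:2],P[2]]),b2[1],go(P,[*b2[0][:2],P[2]]))
print(arm.sense()['eef_pos'],arm.sense()['tool_rot'])
```

```text
[array([0.3887, 0.2707, 0.2303]), array([0.3887, 0.2707, 0.2303])]
-0.006 9.6 [ 0.1 -0.  -5.4] 14.87 [ 0.7 -0.  -5.7]
-0.004 11.6 [ 0.6 -0.  -4.1] 15.31 [ 0.8 -0.  -4.5]
-0.002 14.15 [ 0.7 -0.  -3. ] 15.4 [ 0.7 -0.  -3. ]
0 15.85 [ 0.8 -0.  -1.8] 15.65 [ 0.8 -0.  -1.8]
0.002 16.48 [ 0.7 -0.  -0.3] 15.37 [ 0.8 -0.  -0.7]
0.004 15.8 [0.7 0.  0.8] 14.55 [0.9 0.  0.4]
0.006 13.64 [0.8 0.  2. ] 13.35 [1.  0.  1.5]
0.008 10.99 [1.4 0.  3.3] 12.11 [0.9 0.  3.1]
[0.38818473 0.27050009 0.22949243] [-8.99537446e+01  5.89061431e-02  6.74793720e+01]
```

Call:
play_rows([
  {"x": -1, "y": 0, "z": -25, "ax": 0, "ay": 0, "az": 0},
  {"x": -2, "y": 0, "z": -60, "ax": 0, "ay": 0, "az": 0},
  {"x": -3, "y": 0, "z": -95, "ax": 0, "ay": 0, "az": 0},
  {"x": -4, "y": 0, "z": -130, "ax": 0, "ay": 0, "az": 0},
  {"x": -5, "y": 0, "z": -165, "ax": 0, "ay": 0, "az": 0},
  {"x": -6, "y": 0, "z": -200, "ax": 0, "ay": 0, "az": 0},
  {"x": -7, "y": 0, "z": -235, "ax": 0, "ay": 0, "az": 0},
  {"x": -8, "y": 0, "z": -265, "ax": 0, "ay": 0, "az": 0},
  {"x": -8.2, "y": 0, "z": -283, "ax": 0, "ay": 0, "az": 0},
  {"x": -8.2, "y": 0, "z": -290.8, "ax": 0, "ay": 0, "az": 0},
  {"x": -8.2, "y": 10, "z": -290.8, "ax": 0, "ay": 0, "az": 0},
  {"x": -8.2, "y": 35, "z": -290.8, "ax": 0, "ay": 0, "az": 0},
  {"x": -8.2, "y": 60, "z": -290.8, "ax": 0, "ay": 0, "az": 0},
  {"x": -8.2, "y": 76, "z": -290.8, "ax": 0, "ay": 0, "az": 0},
  {"x": -8.2, "y": 86, "z": -290.8, "ax": 0, "ay": 0, "az": 0},
  {"x": -8.2, "y": 90, "z": -290.8, "ax": 0, "ay": 0, "az": 0},
  {"x": -8.2, "y": 90, "z": -290.8, "ax": 0, "ay": 0, "az": 0},
])

```text
time: 9.12
eef_pos: [0.6526, 0.1523, 0.139]
tool_rot: [-89.9, 0.1, 67.5]
contact_force: [0.3, -1.5, -0.0]
opening: 0.0286
```

Run:
```python
from h import *
print(pose()[1])
s=cam('side');cr=(165,175,225,255);a=show(s,'',[],0,cr,6)
t=cam('top');b=show(t,'',[],0,(175,120,245,180),6)
h=480;cv2.imwrite('pics/p1.png',np.hstack([cv2.copyMakeBorder(q,0,h-q.shape[0],0,0,0) for q in(a,b)]))
```

```text
[0.6526246  0.15229168 0.1390492 ]
```

View pics/p1.png

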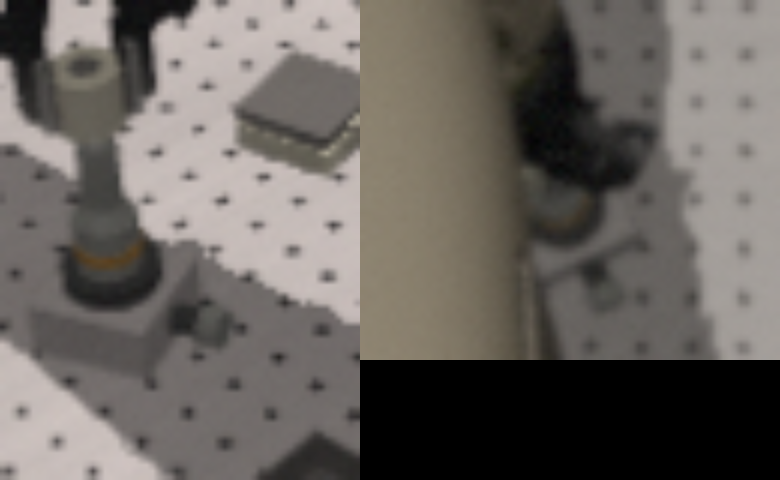

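Call:
play_rows([
  {"x": 0, "y": 3, "z": 0, "ax": 0, "ay": 0, "az": 0},
  {"x": 0, "y": 6, "z": 0, "ax": 0, "ay": 0, "az": 0},
  {"x": 0, "y": 9, "z": 0, "ax": 0, "ay": 0, "az": 0},
  {"x": 0, "y": 12, "z": 0, "ax": 0, "ay": 0, "az": 0},
  {"x": 0, "y": 15, "z": 0, "ax": 0, "ay": 0, "az": 0},
  {"x": 0, "y": 18, "z": 0, "ax": 0, "ay": 0, "az": 0},
  {"x": 0, "y": 21, "z": 0, "ax": 0, "ay": 0, "az": 0},
  {"x": 0, "y": 21, "z": 0, "ax": 0, "ay": 0, "az": 0},
])

```text
time: 9.88
eef_pos: [0.6537, 0.1516, 0.1182]
tool_rot: [-89.9, 0.0, 67.5]
contact_force: [-1.5, -0.7, -0.1]
opening: 0.0287
```

Call:
play_rows([
  {"x": 0, "y": 3, "z": 0, "ax": 0, "ay": 0, "az": 0},
  {"x": 0, "y": 6, "z": 0, "ax": 0, "ay": 0, "az": 0},
  {"x": 0, "y": 9, "z": 0, "ax": 0, "ay": 0, "az": 0},
  {"x": 0, "y": 12, "z": 0, "ax": 0, "ay": 0, "az": 0},
  {"x": 0, "y": 13, "z": 0, "ax": 0, "ay": 0, "az": 0},
  {"x": 0, "y": 13, "z": 0, "ax": 0, "ay": 0, "az": 0},
])

```text
time: 10.38
eef_pos: [0.6539, 0.1517, 0.1057]
tool_rot: [-90.0, 0.0, 67.5]
contact_force: [-0.1, 0.6, -1.4]
opening: 0.0286
```

Call:
play_rows([
  {"x": 0, "y": 1, "z": 0, "ax": 0, "ay": 0, "az": 0},
  {"x": 0, "y": 2, "z": 0, "ax": 0, "ay": 0, "az": 0},
  {"x": 0, "y": 2, "z": 0, "ax": 0, "ay": 0, "az": 0},
])

```text
time: 10.63
eef_pos: [0.6542, 0.1517, 0.1042]
tool_rot: [-90.0, 0.0, 67.5]
contact_force: [-0.6, 0.0, -0.7]
opening: 0.0288
```

Call:
play_rows([
  {"x": 0, "y": 1, "z": 0, "ax": 0, "ay": 0, "az": 0},
  {"x": 0, "y": 2, "z": 0, "ax": 0, "ay": 0, "az": 0},
  {"x": 0, "y": 2, "z": 0, "ax": 0, "ay": 0, "az": 0},
])

```text
time: 10.88
eef_pos: [0.6543, 0.1517, 0.1023]
tool_rot: [-90.0, -0.0, 67.5]
contact_force: [0.2, -0.2, -0.0]
opening: 0.0284
```

Call:
play_rows([
  {"x": 0, "y": 1, "z": 0, "ax": 0, "ay": 0, "az": 0},
  {"x": 0, "y": 1.5, "z": 0, "ax": 0, "ay": 0, "az": 0},
  {"x": 0, "y": 1.5, "z": 0, "ax": 0, "ay": 0, "az": 0},
])

```text
time: 11.13
eef_pos: [0.6543, 0.1518, 0.1022]
tool_rot: [-90.1, -0.0, 67.5]
contact_force: [-1.8, -1.3, 6.4]
opening: 0.0288
```

Call:
play_rows([
  {"x": 0, "y": 1, "z": 0, "ax": 0, "ay": 0, "az": 0},
  {"x": 0, "y": 1.5, "z": 0, "ax": 0, "ay": 0, "az": 0},
  {"x": 0, "y": 1.5, "z": 0, "ax": 0, "ay": 0, "az": 0},
])

```text
time: 11.38
eef_pos: [0.6544, 0.1518, 0.1021]
tool_rot: [-90.1, -0.0, 67.5]
contact_force: [-6.0, -0.8, 13.4]
opening: 0.0288
```

Call:
play_rows([
  {"x": 0, "y": -1.5, "z": 0, "ax": 0, "ay": 0, "az": 0},
  {"x": 0, "y": -1.5, "z": 0, "ax": 0, "ay": 0, "az": 0},
  {"x": 0, "y": -1.5, "z": 0, "ax": 0, "ay": 0, "az": 0},
  {"x": 0, "y": -1.5, "z": 0, "ax": 0, "ay": 0, "az": 0},
  {"x": 0, "y": -1.5, "z": 0, "ax": 0, "ay": 0, "az": 0},
], hand=0.3)

```text
time: 11.8
eef_pos: [0.654, 0.1517, 0.1002]
tool_rot: [-90.0, 0.0, 67.5]
contact_force: [0.5, -0.5, 0.1]
opening: 0.0554
```

Call:
play_rows([
  {"x": 0, "y": -10, "z": 0, "ax": 0, "ay": 0, "az": 0},
  {"x": 0, "y": -30, "z": 0, "ax": 0, "ay": 0, "az": 0},
  {"x": 0, "y": -60, "z": 0, "ax": 0, "ay": 0, "az": 0},
  {"x": 0, "y": -95, "z": 0, "ax": 0, "ay": 0, "az": 0},
  {"x": 0, "y": -130, "z": 0, "ax": 0, "ay": 0, "az": 0},
  {"x": 0, "y": -149.5, "z": 0, "ax": 0, "ay": 0, "az": 0},
  {"x": 0, "y": -149.5, "z": 0, "ax": 0, "ay": 0, "az": 0},
  {"x": 0, "y": -149.5, "z": 0, "ax": 0, "ay": 0, "az": 0},
], hand=1)

```text
time: 12.47
eef_pos: [0.6551, 0.1519, 0.2525]
tool_rot: [-90.2, -0.1, 67.5]
contact_force: [-0.1, -0.5, 0.1]
opening: 0.0851
```

Run:
```python
from h import *
s=arm.sense();print(s['eef_pos'],s['opening'],s['contact_force'])
P=np.array([.6541,.1514,.250]); c=at(P); cv2.imwrite('pics/w6.png',c['bgr'])
for dz in (.098,.103,.108,.113): print(dz,fit(c,[lambda x,y,w:ring(x,y,dz,.015)],(.654,.1515),.008))
print(go(P,[.387,.2715,.25]))
```

```text
[0.65511199 0.15187814 0.25251824] 0.08506185620899401 [-0.14921185 -0.5271712   0.07721739]
0.098 (array([0.645 , 0.1565, 0.    ]), np.float32(7.14))
0.103 (array([0.652 , 0.1525, 0.    ]), np.float32(6.85))
0.108 (array([0.651 , 0.1525, 0.    ]), np.float32(6.54))
0.113 (array([0.65 , 0.153, 0.   ]), np.float32(6.01))
[  8.6   0.  292.7]
```

Call:
play_rows([
  {"x": 8.6, "y": 0, "z": 293, "ax": 0, "ay": 0, "az": 0},
  {"x": 8.6, "y": 0, "z": 293, "ax": 0, "ay": 0, "az": 0},
  {"x": 8.6, "y": 0, "z": 293, "ax": 0, "ay": 0, "az": 0},
  {"x": 8.6, "y": 0, "z": 293, "ax": 0, "ay": 0, "az": 0},
  {"x": 8.6, "y": 0, "z": 293, "ax": 0, "ay": 0, "az": 0},
  {"x": 8.6, "y": 0, "z": 293, "ax": 0, "ay": 0, "az": 0},
  {"x": 8.6, "y": 0, "z": 293, "ax": 0, "ay": 0, "az": 0},
  {"x": 8.6, "y": 0, "z": 293, "ax": 0, "ay": 0, "az": 0},
  {"x": 8.6, "y": 0, "z": 293, "ax": 0, "ay": 0, "az": 0},
  {"x": 8.6, "y": 0, "z": 293, "ax": 0, "ay": 0, "az": 0},
])

```text
time: 13.35
eef_pos: [0.3867, 0.2719, 0.2494]
tool_rot: [-90.0, 0.1, 67.5]
contact_force: [0.3, -0.0, -0.0]
opening: 0.0855
```

Run:
```python
from h import *
print(pose()[1])
P=np.array([.3867,.2717,.250]); c=at(P); cv2.imwrite('pics/w7.png',c['bgr'])
for z,r,g in ((.084,.021,(.387,.2715)),(.056,.027,(.3895,.2695))): print(z,fit(c,[lambda x,y,w:ring(x,y,z,r)],g,.006))
b=fit(c,[lambda x,y,w:ring(x,y,.084,.021)],(.387,.2715),.006)[0]
u=proj(c,[[.388,.27,.07]])[0].astype(int);cr=(u[0]-45,u[1]-45,u[0]+45,u[1]+45)
cv2.imwrite('pics/w7c.png',show(c,'',[lambda x,y,w:ring(x,y,.084,.021)],b,cr,5)); print(go(P,[*b[:2],.077]))
```

```text
[0.38668462 0.27185776 0.24942038]
0.084 (array([0.387 , 0.2725, 0.    ]), np.float32(20.89))
0.056 (array([0.39  , 0.2695, 0.    ]), np.float32(20.3))
[  0.9 173.    0. ]
```

View pics/w7c.png

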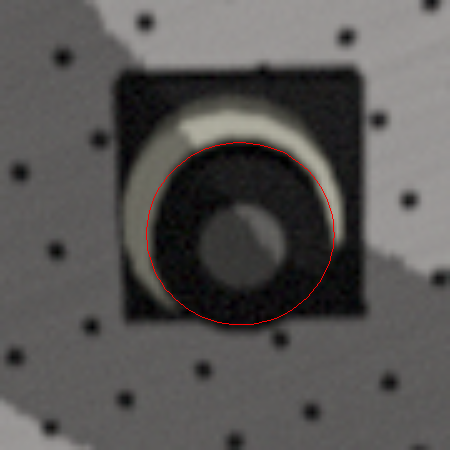

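Call:
play_rows([
  {"x": 1.2, "y": 35, "z": -2.3, "ax": 0, "ay": 0, "az": 0},
  {"x": 1.2, "y": 70, "z": -2.3, "ax": 0, "ay": 0, "az": 0},
  {"x": 1.2, "y": 105, "z": -2.3, "ax": 0, "ay": 0, "az": 0},
  {"x": 1.2, "y": 130, "z": -2.3, "ax": 0, "ay": 0, "az": 0},
  {"x": 1.2, "y": 150, "z": -2.3, "ax": 0, "ay": 0, "az": 0},
  {"x": 1.2, "y": 162, "z": -2.3, "ax": 0, "ay": 0, "az": 0},
  {"x": 1.2, "y": 170, "z": -2.3, "ax": 0, "ay": 0, "az": 0},
  {"x": 1.2, "y": 172, "z": -2.3, "ax": 0, "ay": 0, "az": 0},
  {"x": 1.2, "y": 172, "z": -2.3, "ax": 0, "ay": 0, "az": 0},
])

```text
time: 14.15
eef_pos: [0.39, 0.2716, 0.0776]
tool_rot: [-90.0, 0.1, 67.4]
contact_force: [0.2, -0.6, -1.2]
opening: 0.0853
```

Call:
play_rows([
  {"x": 0, "y": 0, "z": 0, "ax": 0, "ay": 0, "az": 0},
  {"x": 0, "y": 0, "z": 0, "ax": 0, "ay": 0, "az": 0},
  {"x": 0, "y": 0, "z": 0, "ax": 0, "ay": 0, "az": 0},
  {"x": 0, "y": 0, "z": 0, "ax": 0, "ay": 0, "az": 0},
  {"x": 0, "y": 0, "z": 0, "ax": 0, "ay": 0, "az": 0},
  {"x": 0, "y": 0, "z": 0, "ax": 0, "ay": 0, "az": 0},
  {"x": 0, "y": 0, "z": 0, "ax": 0, "ay": 0, "az": 0},
  {"x": 0, "y": 0, "z": 0, "ax": 0, "ay": 0, "az": 0},
  {"x": 0, "y": 0, "z": 0, "ax": 0, "ay": 0, "az": 0},
], hand=-1)

```text
time: 14.9
eef_pos: [0.3901, 0.2725, 0.0795]
tool_rot: [-90.1, -0.1, 67.5]
contact_force: [-1.0, -0.5, 6.3]
opening: 0.0398
```

Call:
play_rows([
  {"x": 0, "y": -3, "z": 0, "ax": 0, "ay": 0, "az": 0},
  {"x": 0, "y": -8, "z": 0, "ax": 0, "ay": 0, "az": 0},
  {"x": 0, "y": -20, "z": 0, "ax": 0, "ay": 0, "az": 0},
  {"x": 0, "y": -45, "z": 0, "ax": 0, "ay": 0, "az": 0},
  {"x": 0, "y": -80, "z": 0, "ax": 0, "ay": 0, "az": 0},
  {"x": 0, "y": -115, "z": 0, "ax": 0, "ay": 0, "az": 0},
  {"x": 0, "y": -145, "z": 0, "ax": 0, "ay": 0, "az": 0},
  {"x": 0, "y": -152, "z": 0, "ax": 0, "ay": 0, "az": 0},
  {"x": 0, "y": -152, "z": 0, "ax": 0, "ay": 0, "az": 0},
  {"x": 0, "y": -152, "z": 0, "ax": 0, "ay": 0, "az": 0},
])

```text
time: 15.73
eef_pos: [0.3893, 0.2722, 0.2301]
tool_rot: [-90.0, -0.0, 67.5]
contact_force: [-0.2, 0.9, -0.6]
opening: 0.04
```

Run:
```python
from h import *
print(pose()[1])
P=np.array([.3893,.2719,.230]); c=at(P); cv2.imwrite('pics/w8.png',c['bgr'])
for dz in (-.002,0,.002,.004,.006):
    for r in (.009,.0095,.010,.021):
        b2=fit(c,[lambda x,y,w:ring(x,y,P[2]+dz,r)],P[:2],.008); print(dz,r,b2[1],go(P,[*b2[0][:2],P[2]]))
print(fit(c,[lambda x,y,w:ring(x,y,.056,.027)],(.3895,.2695),.006),fit(c,[lambda x,y,w:ring(x,y,.056,.012)],(.3895,.2695),.006))
b=ray(c,proj(c,[[0,0,0]]),0)
cv2.imwrite('pics/w8c.png',cv2.resize(c['bgr'][100:384,100:400],None,fx=2,fy=2))
```

```text
[0.38933096 0.27216775 0.23006692]
-0.002 0.009 7.15 [-0.2 -0.  -3.3]
-0.002 0.0095 11.21 [ 0.7 -0.  -3. ]
-0.002 0.01 13.28 [ 0.7 -0.  -3. ]
-0.002 0.021 15.47 [ 0.7 -0.  -3. ]
0 0.009 7.98 [ 0.3 -0.  -2. ]
0 0.0095 12.37 [ 0.8 -0.  -1.8]
0 0.01 13.03 [ 0.8 -0.  -1.8]
0 0.021 15.49 [ 1.  -0.  -1.2]
0.002 0.009 10.5 [ -3.9  -0.  -11.4]
0.002 0.0095 10.53 [ -4.1  -0.  -10.9]
0.002 0.01 10.5 [ -3.9  -0.  -10.3]
0.002 0.021 14.99 [0.9 0.  0.4]
0.004 0.009 10.56 [-4.1 -0.  -9.8]
0.004 0.0095 10.71 [ -0.1  -0.  -10.3]
0.004 0.01 10.67 [-0.2 -0.  -9.8]
0.004 0.021 14.33 [0.8 0.  2. ]
0.006 0.009 12.12 [0.8 0.  2. ]
0.006 0.0095 10.49 [-3.9 -0.  -7.6]
0.006 0.01 10.98 [ 0.8 -0.  -8.3]
0.006 0.021 14.05 [0.7 0.  3.5]
(array([0.3885, 0.269 , 0.    ]), np.float32(23.82)) (array([0.3885, 0.2685, 0.    ]), np.float32(18.26))
```

View pics/w8c.png

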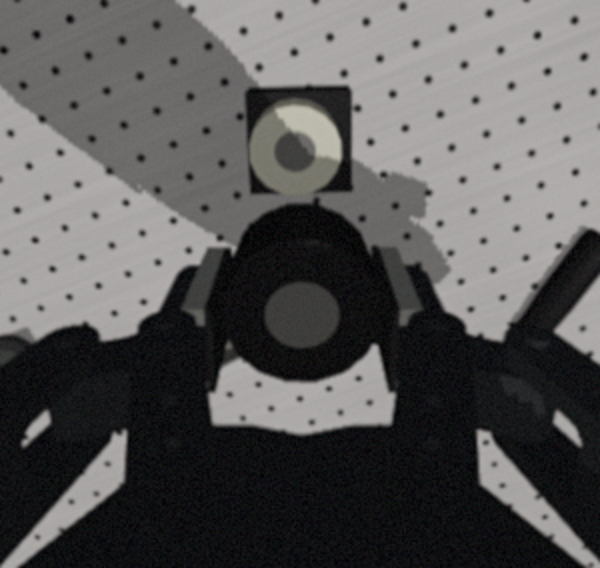

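Run:
```python
from h import *
f=lambda z,r:[lambda x,y,w:ring(x,y,z,r)]
c=at([.4301,-.28995,.25],'w1.png')
for r in (.008,.0085,.009,.0095,.0105,.011): print(r,fit(c,f(.099,r),(.409,-.295),.002))
g=cv2.cvtColor(c['bgr'],cv2.COLOR_BGR2GRAY); u=proj(c,[[.409,-.295,.099]])[0].round().astype(int)
z=cv2.resize(g[u[1]-14:u[1]+15,u[0]-14:u[0]+15],None,fx=4,fy=4,interpolation=cv2.INTER_CUBIC)
k=cv2.HoughCircles(z,cv2.HOUGH_GRADIENT,1,5,param1=60,param2=12,minRadius=20,maxRadius=60)
for q in k[0][:6]: print(q, ray(c,[(q[:2]+.5)/4-.5+u-14],.099))
P=np.array([.3893,.2719,.230]); print(go(P,[.409,-.2953,.230]))
```

```text
0.008 (array([ 0.4075, -0.2955,  0.    ]), np.float32(8.92))
0.0085 (array([ 0.4085, -0.2965,  0.    ]), np.float32(8.66))
0.009 (array([ 0.4095, -0.2955,  0.    ]), np.float32(12.44))
0.0095 (array([ 0.4095, -0.2955,  0.    ]), np.float32(12.92))
0.0105 (array([ 0.4085, -0.2915,  0.    ]), np.float32(11.35))
0.011 (array([ 0.409, -0.293,  0.   ]), np.float32(12.46))
[54.5 58.5 35.2] [[ 0.40923567 -0.2954844   0.099     ]]
[47.5 63.5 42.7] [[ 0.40975601 -0.2977089   0.099     ]]
[57.5 49.5 52.7] [[ 0.40734023 -0.29381268  0.099     ]]
[61.5 63.5 45. ] [[ 0.41116445 -0.29431681  0.099     ]]
[62.5 52.5 44. ] [[ 0.40857288 -0.29291961  0.099     ]]
[62.5 58.5 49.4] [[ 0.41003939 -0.29354872  0.099     ]]
[-516.4   -0.  -235.5]
```

Call:
play_rows([
  {"x": -20, "y": 0, "z": -9, "ax": 0, "ay": 0, "az": 0},
  {"x": -55, "y": 0, "z": -25, "ax": 0, "ay": 0, "az": 0},
  {"x": -90, "y": 0, "z": -41, "ax": 0, "ay": 0, "az": 0},
  {"x": -125, "y": 0, "z": -57, "ax": 0, "ay": 0, "az": 0},
  {"x": -160, "y": 0, "z": -73, "ax": 0, "ay": 0, "az": 0},
  {"x": -195, "y": 0, "z": -89, "ax": 0, "ay": 0, "az": 0},
  {"x": -230, "y": 0, "z": -105, "ax": 0, "ay": 0, "az": 0},
  {"x": -265, "y": 0, "z": -121, "ax": 0, "ay": 0, "az": 0},
  {"x": -300, "y": 0, "z": -137, "ax": 0, "ay": 0, "az": 0},
  {"x": -335, "y": 0, "z": -153, "ax": 0, "ay": 0, "az": 0},
  {"x": -370, "y": 0, "z": -169, "ax": 0, "ay": 0, "az": 0},
  {"x": -405, "y": 0, "z": -185, "ax": 0, "ay": 0, "az": 0},
  {"x": -440, "y": 0, "z": -201, "ax": 0, "ay": 0, "az": 0},
  {"x": -475, "y": 0, "z": -217, "ax": 0, "ay": 0, "az": 0},
  {"x": -505, "y": 0, "z": -231, "ax": 0, "ay": 0, "az": 0},
  {"x": -516.4, "y": 0, "z": -236, "ax": 0, "ay": 0, "az": 0},
  {"x": -516.4, "y": 0, "z": -236, "ax": 0, "ay": 0, "az": 0},
  {"x": -516.4, "y": 0, "z": -236, "ax": 0, "ay": 0, "az": 0},
])

```text
time: 17.33
eef_pos: [0.4086, -0.2947, 0.2285]
tool_rot: [-89.8, -0.1, 67.4]
contact_force: [-0.9, 0.4, 0.3]
opening: 0.0402
```

Call:
play_rows([
  {"x": 0, "y": 15, "z": 0, "ax": 0, "ay": 0, "az": 0},
  {"x": 0, "y": 40, "z": 0, "ax": 0, "ay": 0, "az": 0},
  {"x": 0, "y": 65, "z": 0, "ax": 0, "ay": 0, "az": 0},
  {"x": 0, "y": 85, "z": 0, "ax": 0, "ay": 0, "az": 0},
  {"x": 0, "y": 97, "z": 0, "ax": 0, "ay": 0, "az": 0},
  {"x": 0, "y": 101, "z": 0, "ax": 0, "ay": 0, "az": 0},
  {"x": 0, "y": 105, "z": 0, "ax": 0, "ay": 0, "az": 0},
  {"x": 0, "y": 109, "z": 0, "ax": 0, "ay": 0, "az": 0},
  {"x": 0, "y": 113, "z": 0, "ax": 0, "ay": 0, "az": 0},
  {"x": 0, "y": 116, "z": 0, "ax": 0, "ay": 0, "az": 0},
  {"x": 0, "y": 116, "z": 0, "ax": 0, "ay": 0, "az": 0},
])

```text
time: 18.25
eef_pos: [0.4096, -0.2952, 0.1142]
tool_rot: [-90.0, 0.0, 67.5]
contact_force: [0.3, 0.4, 0.4]
opening: 0.0402
```

Call:
play_rows([
  {"x": 0, "y": 4, "z": 0, "ax": 0, "ay": 0, "az": 0},
  {"x": 0, "y": 8, "z": 0, "ax": 0, "ay": 0, "az": 0},
  {"x": 0, "y": 11, "z": 0, "ax": 0, "ay": 0, "az": 0},
  {"x": 0, "y": 14, "z": 0, "ax": 0, "ay": 0, "az": 0},
  {"x": 0, "y": 16, "z": 0, "ax": 0, "ay": 0, "az": 0},
  {"x": 0, "y": 16, "z": 0, "ax": 0, "ay": 0, "az": 0},
])

```text
time: 18.75
eef_pos: [0.4094, -0.2952, 0.0978]
tool_rot: [-90.0, -0.0, 67.5]
contact_force: [0.5, 0.6, -0.9]
opening: 0.0403
```

Call:
play_rows([
  {"x": 0, "y": 1, "z": 0, "ax": 0, "ay": 0, "az": 0},
  {"x": 0, "y": 2, "z": 0, "ax": 0, "ay": 0, "az": 0},
  {"x": 0, "y": 3, "z": 0, "ax": 0, "ay": 0, "az": 0},
  {"x": 0, "y": 3, "z": 0, "ax": 0, "ay": 0, "az": 0},
])

```text
time: 19.08
eef_pos: [0.4096, -0.2954, 0.0974]
tool_rot: [-90.1, 0.0, 67.5]
contact_force: [-4.2, 4.2, 15.9]
opening: 0.0403
```

Call:
play_rows([
  {"x": 0, "y": -2, "z": 0, "ax": 0, "ay": 0, "az": 0},
  {"x": 0, "y": -2, "z": 0, "ax": 0, "ay": 0, "az": 0},
  {"x": 0, "y": -2, "z": 0, "ax": 0, "ay": 0, "az": 0},
  {"x": 0, "y": -2, "z": 0, "ax": 0, "ay": 0, "az": 0},
  {"x": 0, "y": -2, "z": 0, "ax": 0, "ay": 0, "az": 0},
], hand=0.5)

```text
time: 19.5
eef_pos: [0.4095, -0.2952, 0.097]
tool_rot: [-90.0, -0.0, 67.5]
contact_force: [0.6, 0.0, 1.3]
opening: 0.0639
```

Call:
play_rows([
  {"x": 0, "y": -10, "z": 0, "ax": 0, "ay": 0, "az": 0},
  {"x": 0, "y": -30, "z": 0, "ax": 0, "ay": 0, "az": 0},
  {"x": 0, "y": -60, "z": 0, "ax": 0, "ay": 0, "az": 0},
  {"x": 0, "y": -95, "z": 0, "ax": 0, "ay": 0, "az": 0},
  {"x": 0, "y": -130, "z": 0, "ax": 0, "ay": 0, "az": 0},
  {"x": 0, "y": -153, "z": 0, "ax": 0, "ay": 0, "az": 0},
  {"x": 0, "y": -153, "z": 0, "ax": 0, "ay": 0, "az": 0},
  {"x": 0, "y": -153, "z": 0, "ax": 0, "ay": 0, "az": 0},
], hand=1)

```text
time: 20.17
eef_pos: [0.4103, -0.296, 0.2524]
tool_rot: [-90.2, 0.1, 67.5]
contact_force: [-0.4, -0.4, -0.5]
opening: 0.0853
```

Run:
```python
from h import *
s=arm.sense();print(s['eef_pos'],s['opening'])
P=np.array([.4095,-.2954,.250]); c=at(P); cv2.imwrite('pics/w9.png',c['bgr'])
for r in(.009,.0095,.021): print(fit(c,[lambda x,y,w:ring(x,y,.102,r)],P[:2],.008))
print(go(P,[.389,.269,.25]))
```

```text
[ 0.41033528 -0.29595798  0.25240383] 0.08527344594836318
(array([ 0.4075, -0.2929,  0.    ]), np.float32(18.25))
(array([ 0.4075, -0.2929,  0.    ]), np.float32(19.16))
(array([ 0.405 , -0.2919,  0.    ]), np.float32(12.02))
[513.5   0.  235.2]
```

Call:
play_rows([
  {"x": 513.5, "y": 0, "z": 235, "ax": 0, "ay": 0, "az": 0},
  {"x": 513.5, "y": 0, "z": 235, "ax": 0, "ay": 0, "az": 0},
  {"x": 513.5, "y": 0, "z": 235, "ax": 0, "ay": 0, "az": 0},
  {"x": 513.5, "y": 0, "z": 235, "ax": 0, "ay": 0, "az": 0},
  {"x": 513.5, "y": 0, "z": 235, "ax": 0, "ay": 0, "az": 0},
  {"x": 513.5, "y": 0, "z": 235, "ax": 0, "ay": 0, "az": 0},
  {"x": 513.5, "y": 0, "z": 235, "ax": 0, "ay": 0, "az": 0},
  {"x": 513.5, "y": 0, "z": 235, "ax": 0, "ay": 0, "az": 0},
  {"x": 513.5, "y": 0, "z": 235, "ax": 0, "ay": 0, "az": 0},
  {"x": 513.5, "y": 0, "z": 235, "ax": 0, "ay": 0, "az": 0},
  {"x": 513.5, "y": 0, "z": 235, "ax": 0, "ay": 0, "az": 0},
  {"x": 513.5, "y": 0, "z": 235, "ax": 0, "ay": 0, "az": 0},
  {"x": 513.5, "y": 0, "z": 235, "ax": 0, "ay": 0, "az": 0},
  {"x": 513.5, "y": 0, "z": 235, "ax": 0, "ay": 0, "az": 0},
  {"x": 513.5, "y": 0, "z": 235, "ax": 0, "ay": 0, "az": 0},
  {"x": 513.5, "y": 0, "z": 235, "ax": 0, "ay": 0, "az": 0},
  {"x": 513.5, "y": 0, "z": 235, "ax": 0, "ay": 0, "az": 0},
  {"x": 513.5, "y": 0, "z": 235, "ax": 0, "ay": 0, "az": 0},
])

```text
time: 21.72
eef_pos: [0.3889, 0.268, 0.2495]
tool_rot: [-89.9, 0.1, 67.4]
contact_force: [0.7, -0.1, -0.1]
opening: 0.0855
```

Run:
```python
from h import *
print(pose()[1])
P=np.array([.3891,.269,.250]); c=at(P); cv2.imwrite('pics/w10.png',c['bgr'])
for r in(.0115,.012,.0125,.027): print(r,fit(c,[lambda x,y,w:ring(x,y,.056,r)],P[:2],.008))
print(fit(c,[lambda x,y,w:box(x,y,.028,.066,w)],(.3895,.27),.006,yaws=np.arange(-26,-18,.5)))
```

```text
[0.38886082 0.26801026 0.24951751]
0.0115 (array([0.3896, 0.2705, 0.    ]), np.float32(17.21))
0.012 (array([0.3896, 0.2705, 0.    ]), np.float32(17.04))
0.0125 (array([0.3896, 0.27  , 0.    ]), np.float32(15.97))
0.027 (array([0.3891, 0.271 , 0.    ]), np.float32(24.25))
(array([  0.3905,   0.2725, -21.    ]), np.float32(21.41))
```

Call:
play_rows([
  {"x": 1.6, "y": 35, "z": 0.3, "ax": 0, "ay": 0, "az": 0},
  {"x": 1.6, "y": 75, "z": 0.3, "ax": 0, "ay": 0, "az": 0},
  {"x": 1.6, "y": 115, "z": 0.3, "ax": 0, "ay": 0, "az": 0},
  {"x": 1.6, "y": 150, "z": 0.3, "ax": 0, "ay": 0, "az": 0},
  {"x": 1.6, "y": 175, "z": 0.3, "ax": 0, "ay": 0, "az": 0},
  {"x": 1.6, "y": 190, "z": 0.3, "ax": 0, "ay": 0, "az": 0},
  {"x": 1.6, "y": 198, "z": 0.3, "ax": 0, "ay": 0, "az": 0},
  {"x": 1.6, "y": 201, "z": 0.3, "ax": 0, "ay": 0, "az": 0},
  {"x": 1.6, "y": 201, "z": 0.3, "ax": 0, "ay": 0, "az": 0},
])

```text
time: 22.52
eef_pos: [0.3899, 0.2701, 0.0493]
tool_rot: [-90.0, 0.0, 67.4]
contact_force: [-0.3, -0.1, 0.5]
opening: 0.0852
```

Call:
play_rows([
  {"x": 0, "y": 0, "z": 0, "ax": 0, "ay": 0, "az": 0},
  {"x": 0, "y": 0, "z": 0, "ax": 0, "ay": 0, "az": 0},
  {"x": 0, "y": 0, "z": 0, "ax": 0, "ay": 0, "az": 0},
  {"x": 0, "y": 0, "z": 0, "ax": 0, "ay": 0, "az": 0},
  {"x": 0, "y": 0, "z": 0, "ax": 0, "ay": 0, "az": 0},
  {"x": 0, "y": 0, "z": 0, "ax": 0, "ay": 0, "az": 0},
  {"x": 0, "y": 0, "z": 0, "ax": 0, "ay": 0, "az": 0},
  {"x": 0, "y": 0, "z": 0, "ax": 0, "ay": 0, "az": 0},
], hand=-1)

```text
time: 23.18
eef_pos: [0.3906, 0.2711, 0.051]
tool_rot: [-90.1, -0.1, 67.5]
contact_force: [-1.4, -1.2, 7.0]
opening: 0.0526
```

Call:
play_rows([
  {"x": 0, "y": -3, "z": 0, "ax": 0, "ay": 0, "az": 0},
  {"x": 0, "y": -8, "z": 0, "ax": 0, "ay": 0, "az": 0},
  {"x": 0, "y": -20, "z": 0, "ax": 0, "ay": 0, "az": 0},
  {"x": 0, "y": -45, "z": 0, "ax": 0, "ay": 0, "az": 0},
  {"x": 0, "y": -80, "z": 0, "ax": 0, "ay": 0, "az": 0},
  {"x": 0, "y": -115, "z": 0, "ax": 0, "ay": 0, "az": 0},
  {"x": 0, "y": -150, "z": 0, "ax": 0, "ay": 0, "az": 0},
  {"x": 0, "y": -180, "z": 0, "ax": 0, "ay": 0, "az": 0},
  {"x": 0, "y": -191, "z": 0, "ax": 0, "ay": 0, "az": 0},
  {"x": 0, "y": -191, "z": 0, "ax": 0, "ay": 0, "az": 0},
  {"x": 0, "y": -191, "z": 0, "ax": 0, "ay": 0, "az": 0},
])

```text
time: 24.1
eef_pos: [0.3898, 0.2709, 0.2408]
tool_rot: [-90.1, -0.1, 67.5]
contact_force: [-0.3, -0.2, -1.6]
opening: 0.0521
```

Run:
```python
from h import *
print(pose()[1])
P=np.array([.3894,.2706,.240]); c=at(P); cv2.imwrite('pics/w11.png',c['bgr'])
for dz in (-.002,0,.002):
    for r in (.0115,.012,.027):
        b2=fit(c,[lambda x,y,w:ring(x,y,P[2]+dz,r)],P[:2],.008); print(dz,r,b2[1],go(P,[*b2[0][:2],P[2]]))
print(fit(c,[lambda x,y,w:box(x,y,.028,.066,w)],(.3895,.27),.006,yaws=np.arange(-26,-18,.5)))
print(go(P,[.6715,-.1858,.240]))
```

```text
[0.38978428 0.27086794 0.24082799]
-0.002 0.0115 7.65 [-0.5 -0.  -4. ]
-0.002 0.012 11.12 [ 0.9 -0.  -3.4]
-0.002 0.027 11.93 [ 1.4 -0.  -2.1]
0 0.0115 8.25 [-0.2 -0.  -2.2]
0 0.012 13.14 [ 1.  -0.  -2.3]
0 0.027 16.12 [ 1.  -0.  -1.2]
0.002 0.0115 9.7 [ 0.8 -0.  -0.7]
0.002 0.012 14.88 [ 0.8 -0.  -0.7]
0.002 0.027 18.62 [ 0.8 -0.  -0.7]
(array([  0.3885,   0.271 , -20.5   ]), np.float32(25.63))
[-313.5   -0.  -435.4]
```

Call:
play_rows([
  {"x": -12, "y": 0, "z": -16, "ax": 0, "ay": 0, "az": 0},
  {"x": -33, "y": 0, "z": -46, "ax": 0, "ay": 0, "az": 0},
  {"x": -55, "y": 0, "z": -76, "ax": 0, "ay": 0, "az": 0},
  {"x": -76, "y": 0, "z": -106, "ax": 0, "ay": 0, "az": 0},
  {"x": -98, "y": 0, "z": -136, "ax": 0, "ay": 0, "az": 0},
  {"x": -120, "y": 0, "z": -166, "ax": 0, "ay": 0, "az": 0},
  {"x": -141, "y": 0, "z": -196, "ax": 0, "ay": 0, "az": 0},
  {"x": -163, "y": 0, "z": -226, "ax": 0, "ay": 0, "az": 0},
  {"x": -184, "y": 0, "z": -256, "ax": 0, "ay": 0, "az": 0},
  {"x": -206, "y": 0, "z": -286, "ax": 0, "ay": 0, "az": 0},
  {"x": -228, "y": 0, "z": -316, "ax": 0, "ay": 0, "az": 0},
  {"x": -249, "y": 0, "z": -346, "ax": 0, "ay": 0, "az": 0},
  {"x": -271, "y": 0, "z": -376, "ax": 0, "ay": 0, "az": 0},
  {"x": -292, "y": 0, "z": -406, "ax": 0, "ay": 0, "az": 0},
  {"x": -308, "y": 0, "z": -428, "ax": 0, "ay": 0, "az": 0},
  {"x": -313.5, "y": 0, "z": -435.4, "ax": 0, "ay": 0, "az": 0},
  {"x": -313.5, "y": 0, "z": -435.4, "ax": 0, "ay": 0, "az": 0},
  {"x": -313.5, "y": 0, "z": -435.4, "ax": 0, "ay": 0, "az": 0},
])

```text
time: 25.65
eef_pos: [0.6707, -0.1853, 0.2379]
tool_rot: [-89.8, -0.0, 67.4]
contact_force: [0.7, 0.3, -0.8]
opening: 0.052
```

Call:
play_rows([
  {"x": 0, "y": 15, "z": 0, "ax": 0, "ay": 0, "az": 0},
  {"x": 0, "y": 40, "z": 0, "ax": 0, "ay": 0, "az": 0},
  {"x": 0, "y": 65, "z": 0, "ax": 0, "ay": 0, "az": 0},
  {"x": 0, "y": 82, "z": 0, "ax": 0, "ay": 0, "az": 0},
  {"x": 0, "y": 92, "z": 0, "ax": 0, "ay": 0, "az": 0},
  {"x": 0, "y": 97, "z": 0, "ax": 0, "ay": 0, "az": 0},
  {"x": 0, "y": 101, "z": 0, "ax": 0, "ay": 0, "az": 0},
  {"x": 0, "y": 105, "z": 0, "ax": 0, "ay": 0, "az": 0},
  {"x": 0, "y": 109, "z": 0, "ax": 0, "ay": 0, "az": 0},
  {"x": 0, "y": 109, "z": 0, "ax": 0, "ay": 0, "az": 0},
])

```text
time: 26.48
eef_pos: [0.6718, -0.1856, 0.1314]
tool_rot: [-90.0, 0.0, 67.5]
contact_force: [-0.1, 0.2, -0.4]
opening: 0.0522
```

Call:
play_rows([
  {"x": 0, "y": 4, "z": 0, "ax": 0, "ay": 0, "az": 0},
  {"x": 0, "y": 8, "z": 0, "ax": 0, "ay": 0, "az": 0},
  {"x": 0, "y": 11, "z": 0, "ax": 0, "ay": 0, "az": 0},
  {"x": 0, "y": 14, "z": 0, "ax": 0, "ay": 0, "az": 0},
  {"x": 0, "y": 16, "z": 0, "ax": 0, "ay": 0, "az": 0},
  {"x": 0, "y": 16, "z": 0, "ax": 0, "ay": 0, "az": 0},
])

```text
time: 26.98
eef_pos: [0.6713, -0.1856, 0.1145]
tool_rot: [-89.9, 0.0, 67.5]
contact_force: [0.8, -0.8, 0.4]
opening: 0.0518
```

Call:
play_rows([
  {"x": 0, "y": 1, "z": 0, "ax": 0, "ay": 0, "az": 0},
  {"x": 0, "y": 2, "z": 0, "ax": 0, "ay": 0, "az": 0},
  {"x": 0, "y": 3, "z": 0, "ax": 0, "ay": 0, "az": 0},
  {"x": 0, "y": 4, "z": 0, "ax": 0, "ay": 0, "az": 0},
  {"x": 0, "y": 4, "z": 0, "ax": 0, "ay": 0, "az": 0},
])

```text
time: 27.4
eef_pos: [0.6717, -0.1858, 0.1141]
tool_rot: [-90.1, 0.0, 67.5]
contact_force: [-5.4, 1.5, 10.7]
opening: 0.0521
```

Call:
play_rows([
  {"x": 0, "y": -2, "z": 0, "ax": 0, "ay": 0, "az": 0},
  {"x": 0, "y": -2, "z": 0, "ax": 0, "ay": 0, "az": 0},
  {"x": 0, "y": -2, "z": 0, "ax": 0, "ay": 0, "az": 0},
  {"x": 0, "y": -2, "z": 0, "ax": 0, "ay": 0, "az": 0},
  {"x": 0, "y": -2, "z": 0, "ax": 0, "ay": 0, "az": 0},
], hand=0.8)

```text
time: 27.82
eef_pos: [0.6716, -0.1857, 0.1129]
tool_rot: [-90.0, 0.0, 67.5]
contact_force: [0.1, 0.5, 0.1]
opening: 0.0773
```

Call:
play_rows([
  {"x": 0, "y": -10, "z": 0, "ax": 0, "ay": 0, "az": 0},
  {"x": 0, "y": -30, "z": 0, "ax": 0, "ay": 0, "az": 0},
  {"x": 0, "y": -60, "z": 0, "ax": 0, "ay": 0, "az": 0},
  {"x": 0, "y": -95, "z": 0, "ax": 0, "ay": 0, "az": 0},
  {"x": 0, "y": -130, "z": 0, "ax": 0, "ay": 0, "az": 0},
  {"x": 0, "y": -137, "z": 0, "ax": 0, "ay": 0, "az": 0},
  {"x": 0, "y": -137, "z": 0, "ax": 0, "ay": 0, "az": 0},
  {"x": 0, "y": -137, "z": 0, "ax": 0, "ay": 0, "az": 0},
], hand=1)

```text
time: 28.48
eef_pos: [0.6719, -0.1858, 0.2507]
tool_rot: [-90.1, 0.0, 67.5]
contact_force: [0.4, 0.0, -0.5]
opening: 0.0852
```

Run:
```python
from h import *
print(pose()[1])
P=np.array([.6715,-.1858,.250]); c=at(P); cv2.imwrite('pics/w12.png',c['bgr'])
for r in(.012,.027): print(fit(c,[lambda x,y,w:ring(x,y,.119,r)],P[:2],.008))
print(go(P,[.468,-.0085,.25]))
```

```text
[ 0.6719041  -0.18579598  0.25072483]
(array([ 0.6705, -0.1843,  0.    ]), np.float32(16.39))
(array([ 0.6705, -0.1838,  0.    ]), np.float32(8.89))
[ 85.8   0.  255.9]
```

Call:
play_rows([
  {"x": 86, "y": 0, "z": 256, "ax": 0, "ay": 0, "az": 0},
  {"x": 86, "y": 0, "z": 256, "ax": 0, "ay": 0, "az": 0},
  {"x": 86, "y": 0, "z": 256, "ax": 0, "ay": 0, "az": 0},
  {"x": 86, "y": 0, "z": 256, "ax": 0, "ay": 0, "az": 0},
  {"x": 86, "y": 0, "z": 256, "ax": 0, "ay": 0, "az": 0},
  {"x": 86, "y": 0, "z": 256, "ax": 0, "ay": 0, "az": 0},
  {"x": 86, "y": 0, "z": 256, "ax": 0, "ay": 0, "az": 0},
  {"x": 86, "y": 0, "z": 256, "ax": 0, "ay": 0, "az": 0},
  {"x": 86, "y": 0, "z": 256, "ax": 0, "ay": 0, "az": 0},
  {"x": 86, "y": 0, "z": 256, "ax": 0, "ay": 0, "az": 0},
  {"x": 86, "y": 0, "z": 256, "ax": 0, "ay": 0, "az": 0},
])

```text
time: 29.45
eef_pos: [0.4687, -0.0088, 0.2494]
tool_rot: [-90.0, 0.0, 67.4]
contact_force: [0.8, 0.1, -0.5]
opening: 0.0851
```

Run:
```python
from h import *
print(pose()[1])
P=np.array([.6715,-.1858,.250])+R.from_euler('xyz',[-90,0,Y0],degrees=True).as_matrix()@[.086,0,.256];print(P)
c=at(P); cv2.imwrite('pics/w13.png',c['bgr']); ys=np.arange(-4,8,.5)
b=fit(c,OPT['sens'],(.468,-.0085),.008,ys);print(b,[fit(c,[f],(.468,-.0085),.008,ys) for f in OPT['sens']])
u=proj(c,[[*b[0][:2],.08]])[0].astype(int);cr=(u[0]-60,u[1]-60,u[0]+60,u[1]+60)
cv2.imwrite('pics/w13c.png',np.hstack([show(c,'',OPT['sens'],b[0],cr),show(c,'',[],0,cr)]))
print(go(P,[.3895,.2715,.25]))
```

```text
[ 0.46874357 -0.00879749  0.24943021]
[ 0.46798124 -0.00828348  0.25      ]
(array([ 0.4605, -0.006 ,  1.5   ]), np.float32(7.39)) [(array([ 0.4645, -0.0055,  2.5   ]), np.float32(10.48)), (array([ 0.461, -0.008,  1.   ]), np.float32(9.74))]
[228.4   0.  179.7]
```

View pics/w13c.png

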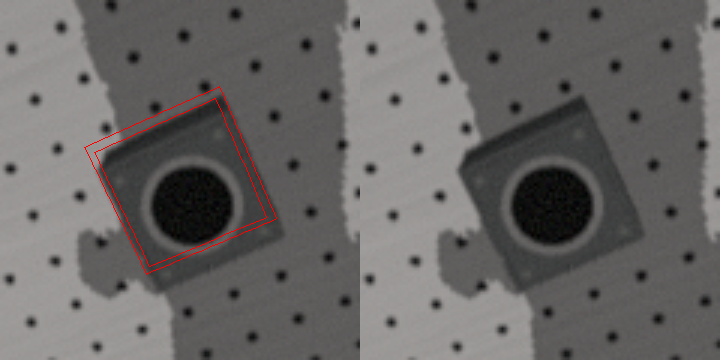

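Run:
```python
from h import *
P=np.array([.46798,-.00828,.250]); c=at(P,'w13.png')
u=proj(c,[[.4605,-.006,.08]])[0].astype(int)-60
for r in (.0165,.017,.0175,.018,.0195,.0205): print(r,fit(c,[lambda x,y,w:ring(x,y,.086,r)],(.468,-.0085),.004))
s=np.array([[118,181],[220,135],[264,231],[165,274],[191,206]])/3-.5+u
W=ray(c,s,.086);print(W.round(4),W[:4].mean(0).round(4))
for i in range(4): d=(W[(i+1)%4]-W[i]);print(np.linalg.norm(d),np.degrees(np.arctan2(d[1],d[0]))%90)
# full edge corners of top (54 at .083)
q=np.array([[459,168],[583,96],[643,237],[520,292]])-[360,0]
t=cam('top')
for n in (c,t): print([(y,fit(n,[lambda x,y_,w:box(x,y_,.083,.054,w)],W[:4].mean(0)[:2],.002,(y,))[1]) for y in np.arange(-2,8,1.)])
```

```text
0.0165 (array([ 0.4675, -0.007 ,  0.    ]), np.float32(13.85))
0.017 (array([ 0.471 , -0.0035,  0.    ]), np.float32(13.22))
0.0175 (array([ 0.471, -0.008,  0.   ]), np.float32(12.58))
0.018 (array([ 0.4685, -0.0085,  0.    ]), np.float32(11.27))
0.0195 (array([ 0.468, -0.011,  0.   ]), np.float32(8.62))
0.0205 (array([ 0.468, -0.012,  0.   ]), np.float32(9.54))
[[ 0.45   -0.0271  0.086 ]
 [ 0.4486  0.0139  0.086 ]
 [ 0.4885  0.0157  0.086 ]
 [ 0.4899 -0.0252  0.086 ]
 [ 0.4691 -0.0059  0.086 ]] [ 0.4693 -0.0057  0.086 ]
0.040995105793315514 1.9637982578919235
0.03988994839279761 2.5478148667497282
0.040915455258815084 2.0579022300412078
0.03995803595830188 2.6611167709991435
[(np.float64(-2.0), np.float32(8.63)), (np.float64(-1.0), np.float32(9.16)), (np.float64(0.0), np.float32(9.68)), (np.float64(1.0), np.float32(10.07)), (np.float64(2.0), np.float32(10.21)), (np.float64(3.0), np.float32(10.1)), (np.float64(4.0), np.float32(9.71)), (np.float64(5.0), np.float32(9.08)), (np.float64(6.0), np.float32(8.35)), (np.float64(7.0), np.float32(7.5))]
[(np.float64(-2.0), np.float32(0.4)), (np.float64(-1.0), np.float32(0.39)), (np.float64(0.0), np.float32(0.39)), (np.float64(1.0), np.float32(0.39)), (np.float64(2.0), np.float32(0.37)), (np.float64(3.0), np.float32(0.37)), (np.float64(4.0), np.float32(0.38)), (np.float64(5.0), np.float32(0.38)), (np.float64(6.0), np.float32(0.38)), (np.float64(7.0), np.float32(0.39))]
```

Call:
play_rows([
  {"x": 228.4, "y": 0, "z": 179.7, "ax": 0, "ay": -1.8, "az": 0},
  {"x": 228.4, "y": 0, "z": 179.7, "ax": 0, "ay": -1.8, "az": 0},
  {"x": 228.4, "y": 0, "z": 179.7, "ax": 0, "ay": -1.8, "az": 0},
  {"x": 228.4, "y": 0, "z": 179.7, "ax": 0, "ay": -1.8, "az": 0},
  {"x": 228.4, "y": 0, "z": 179.7, "ax": 0, "ay": -1.8, "az": 0},
  {"x": 228.4, "y": 0, "z": 179.7, "ax": 0, "ay": -1.8, "az": 0},
  {"x": 228.4, "y": 0, "z": 179.7, "ax": 0, "ay": -1.8, "az": 0},
  {"x": 228.4, "y": 0, "z": 179.7, "ax": 0, "ay": -1.8, "az": 0},
  {"x": 228.4, "y": 0, "z": 179.7, "ax": 0, "ay": -1.8, "az": 0},
  {"x": 228.4, "y": 0, "z": 179.7, "ax": 0, "ay": -1.8, "az": 0},
])

```text
time: 30.43
eef_pos: [0.3899, 0.2716, 0.2499]
tool_rot: [-90.0, 0.1, 69.3]
contact_force: [-0.1, -0.2, 0.5]
opening: 0.0855
```

Run:
```python
from h import *
print(pose()[1],pose()[2]['tool_rot'])
P=np.array([.3895,.2715,.250]); Y=Y0+1.8; c=at(P,yaw=Y); cv2.imwrite('pics/w14.png',c['bgr'])
b=fit(c,[lambda x,y,w:box(x,y,.028,.066,w)],P[:2],.006,yaws=np.arange(-24,-17,.25));print(b)
b2=fit(c,[lambda x,y,w:ring(x,y,.028,.015)],P[:2],.006);print(b2)
print(go(P,[*b[0][:2],.022],Y))
```

```text
[0.38987998 0.27157999 0.24987841] [-8.99920953e+01  5.43927950e-02  6.93075901e+01]
(array([  0.3895,   0.2715, -21.25  ]), np.float32(24.55))
(array([0.3895, 0.2655, 0.    ]), np.float32(0.77))
[ -0. 228.  -0.]
```

Run:
```python
from h import *
P=np.array([.3895,.2715,.250]); Y=Y0+1.8; c=at(P,'w14.png',yaw=Y)
Rt=R.from_euler('xyz',[-90,0,Y],degrees=True).as_matrix()
g=cv2.cvtColor(c['bgr'],cv2.COLOR_BGR2GRAY)
q=P+np.array([0,0,0]); f=lambda dx,dz,z: (lambda w:[w[0],w[1],z])(P+Rt@[dx,0,dz])
print('far top',proj(c,[f(0,-.033,.028)]),'near top',proj(c,[f(0,.033,.028)]),'near bottom',proj(c,[f(0,.033,0)]))
print('L/R top',proj(c,[f(-.033,0,.028),f(.033,0,.028)]))
u=proj(c,[f(0.02,0,.028)])[0].astype(int); col=g[u[1]-40:u[1]+40,u[0]-2:u[0]+3].mean(1); print(u[1]-40,col.astype(int))
u=proj(c,[f(0,0.02,.028)])[0].astype(int); row=g[u[1]-2:u[1]+3,u[0]-45:u[0]+45].mean(0); print(u[0]-45,row.astype(int))
```

```text
far top [[249.95533085 190.13177204]] near top [[249.91416376 141.1325275 ]] near bottom [[249.96640226 138.79748612]]
L/R top [[224.98828617 166.28028236]
 [274.88528722 166.27346243]]
126 [153 151 151 151 150 151 152 151 152 151 152 150 150 150 133  87  33  17
  26  29  30  26  31  30  29  31  31  28  28  23  29  30  25  26  25  24
  26  25  26  28  28  28  27  27  25  23  25  22  25  26  28  25  26  21
  13  15  11  13  13  13  13   9  16  14  16  41  81  93  95  92  92  94
  93  94  91  91  90  93  93  93]
204 [ 95  94  95  94  94  95  96  94  96  96  94  93  94  94  96  93  90  81
  79  87  88  54  18  13  15  16  17   9  19  17  17  16  17  15  24  22
  24  26  30  29  26  30  28  29  27  27  29  30  27  30  27  27  29  31
  30  29  30  23  29  31  30  30  28  29  29  25  28  26  28  26  32  76
 113  92  79 106 141 152 151 151 151 150 150 150 150 150 151 150 151 150]
```

Call:
play_rows([
  {"x": 0, "y": 35, "z": -2.2, "ax": 0, "ay": 0, "az": 0},
  {"x": 0, "y": 75, "z": -2.2, "ax": 0, "ay": 0, "az": 0},
  {"x": 0, "y": 115, "z": -2.2, "ax": 0, "ay": 0, "az": 0},
  {"x": 0, "y": 150, "z": -2.2, "ax": 0, "ay": 0, "az": 0},
  {"x": 0, "y": 180, "z": -2.2, "ax": 0, "ay": 0, "az": 0},
  {"x": 0, "y": 200, "z": -2.2, "ax": 0, "ay": 0, "az": 0},
  {"x": 0, "y": 215, "z": -2.2, "ax": 0, "ay": 0, "az": 0},
  {"x": 0, "y": 224, "z": -2.2, "ax": 0, "ay": 0, "az": 0},
  {"x": 0, "y": 228, "z": -2.2, "ax": 0, "ay": 0, "az": 0},
  {"x": 0, "y": 228, "z": -2.2, "ax": 0, "ay": 0, "az": 0},
])

```text
time: 31.37
eef_pos: [0.392, 0.2698, 0.0219]
tool_rot: [-90.0, 0.0, 69.2]
contact_force: [-0.0, 0.3, 0.8]
opening: 0.0856
```

Call:
play_rows([
  {"x": 0, "y": 0, "z": 0, "ax": 0, "ay": 0, "az": 0},
  {"x": 0, "y": 0, "z": 0, "ax": 0, "ay": 0, "az": 0},
  {"x": 0, "y": 0, "z": 0, "ax": 0, "ay": 0, "az": 0},
  {"x": 0, "y": 0, "z": 0, "ax": 0, "ay": 0, "az": 0},
  {"x": 0, "y": 0, "z": 0, "ax": 0, "ay": 0, "az": 0},
  {"x": 0, "y": 0, "z": 0, "ax": 0, "ay": 0, "az": 0},
  {"x": 0, "y": 0, "z": 0, "ax": 0, "ay": 0, "az": 0},
  {"x": 0, "y": 0, "z": 0, "ax": 0, "ay": 0, "az": 0},
], hand=-1)

```text
time: 32.03
eef_pos: [0.3929, 0.2712, 0.0238]
tool_rot: [-90.2, -0.1, 69.3]
contact_force: [-0.0, -2.2, 7.2]
opening: 0.0647
```

Call:
play_rows([
  {"x": 0, "y": -3, "z": 0, "ax": 0, "ay": 0, "az": 0},
  {"x": 0, "y": -8, "z": 0, "ax": 0, "ay": 0, "az": 0},
  {"x": 0, "y": -20, "z": 0, "ax": 0, "ay": 0, "az": 0},
  {"x": 0, "y": -45, "z": 0, "ax": 0, "ay": 0, "az": 0},
  {"x": 0, "y": -80, "z": 0, "ax": 0, "ay": 0, "az": 0},
  {"x": 0, "y": -115, "z": 0, "ax": 0, "ay": 0, "az": 0},
  {"x": 0, "y": -150, "z": 0, "ax": 0, "ay": 0, "az": 0},
  {"x": 0, "y": -180, "z": 0, "ax": 0, "ay": 0, "az": 0},
  {"x": 0, "y": -188, "z": 0, "ax": 0, "ay": 0, "az": 0},
  {"x": 0, "y": -188, "z": 0, "ax": 0, "ay": 0, "az": 0},
])

```text
time: 32.87
eef_pos: [0.3932, 0.2717, 0.2133]
tool_rot: [-90.2, -0.3, 69.3]
contact_force: [0.6, -0.7, -1.6]
opening: 0.065
```

Run:
```python
from h import *
print(pose()[1],pose()[2]['opening'])
Y=Y0+1.8; Rt=R.from_euler('xyz',[-90,0,Y],degrees=True).as_matrix()
P=np.array([.3895,.2715,.210])+Rt@[0,0,-.0022]; print(P)
c=at(P,yaw=Y)
for dz in (0,.002,.004,.006):
  b=fit(c,[lambda x,y,w:box(x,y,P[2]+dz,.066,w)],P[:2],.01,yaws=np.arange(-24,-17,.5)); print(dz,b,go(P,[*b[0][:2],P[2]],Y))
cv2.imwrite('pics/w15.png',cv2.resize(c['bgr'][100:384,100:400],None,fx=2,fy=2))
print(go(P,[.4689,-.0065,.210],Y))
```

```text
[0.39322819 0.27173348 0.21331916] 0.06496300798189425
[0.39155761 0.27072139 0.21      ]
0 (array([  0.3931,   0.2712, -20.5   ]), np.float32(20.68)) [ 1.  -0.  -1.3]
0.002 (array([  0.3916,   0.2717, -20.5   ]), np.float32(24.29)) [0.9 0.  0.3]
0.004 (array([  0.3896,   0.2722, -20.5   ]), np.float32(21.17)) [0.7 0.  2.4]
0.006 (array([  0.3881,   0.2722, -22.    ]), np.float32(17.94)) [0.2 0.  3.8]
[-231.9   -0.  -170.4]
```

View pics/w15.png

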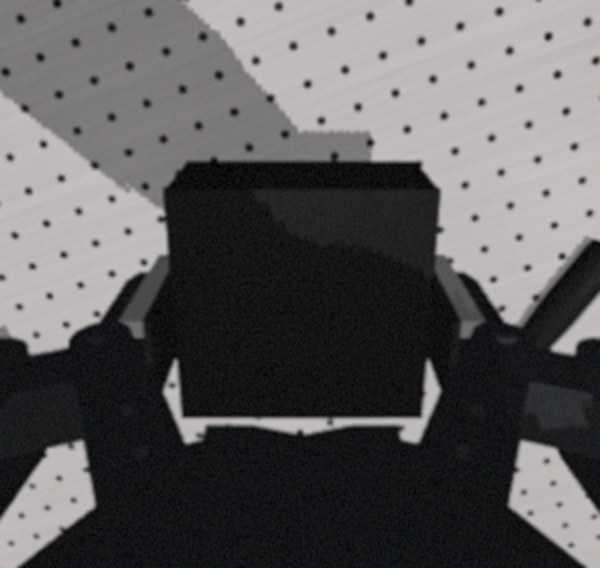

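Call:
play_rows([
  {"x": -16, "y": 0, "z": -12, "ax": 0, "ay": -2, "az": 0},
  {"x": -44, "y": 0, "z": -32, "ax": 0, "ay": -5, "az": 0},
  {"x": -72, "y": 0, "z": -53, "ax": 0, "ay": -8, "az": 0},
  {"x": -100, "y": 0, "z": -73, "ax": 0, "ay": -11, "az": 0},
  {"x": -128, "y": 0, "z": -94, "ax": 0, "ay": -14, "az": 0},
  {"x": -156, "y": 0, "z": -115, "ax": 0, "ay": -17, "az": 0},
  {"x": -184, "y": 0, "z": -135, "ax": 0, "ay": -20, "az": 0},
  {"x": -210, "y": 0, "z": -154, "ax": 0, "ay": -22, "az": 0},
  {"x": -225, "y": 0, "z": -165, "ax": 0, "ay": -23.1, "az": 0},
  {"x": -231.9, "y": 0, "z": -170.4, "ax": 0, "ay": -23.1, "az": 0},
  {"x": -231.9, "y": 0, "z": -170.4, "ax": 0, "ay": -23.1, "az": 0},
  {"x": -231.9, "y": 15, "z": -170.4, "ax": 0, "ay": -23.1, "az": 0},
  {"x": -231.9, "y": 40, "z": -170.4, "ax": 0, "ay": -23.1, "az": 0},
  {"x": -231.9, "y": 65, "z": -170.4, "ax": 0, "ay": -23.1, "az": 0},
  {"x": -231.9, "y": 82, "z": -170.4, "ax": 0, "ay": -23.1, "az": 0},
  {"x": -231.9, "y": 91, "z": -170.4, "ax": 0, "ay": -23.1, "az": 0},
  {"x": -231.9, "y": 95, "z": -170.4, "ax": 0, "ay": -23.1, "az": 0},
  {"x": -231.9, "y": 95, "z": -170.4, "ax": 0, "ay": -23.1, "az": 0},
])

```text
time: 34.42
eef_pos: [0.4681, -0.0054, 0.1144]
tool_rot: [-89.9, -0.0, 92.4]
contact_force: [-0.4, -1.3, 0.4]
opening: 0.0646
```

Call:
play_rows([
  {"x": 0, "y": 3, "z": 0, "ax": 0, "ay": 0, "az": 0},
  {"x": 0, "y": 6, "z": 0, "ax": 0, "ay": 0, "az": 0},
  {"x": 0, "y": 9, "z": 0, "ax": 0, "ay": 0, "az": 0},
  {"x": 0, "y": 9, "z": 0, "ax": 0, "ay": 0, "az": 0},
  {"x": 0, "y": 9, "z": 0, "ax": 0, "ay": 0, "az": 0},
])

```text
time: 34.83
eef_pos: [0.4691, -0.0064, 0.1065]
tool_rot: [-90.0, 0.0, 92.4]
contact_force: [1.0, 0.8, -0.7]
opening: 0.0648
```

Call:
play_rows([
  {"x": 0, "y": 2, "z": 0, "ax": 0, "ay": 0, "az": 0},
  {"x": 0, "y": 4, "z": 0, "ax": 0, "ay": 0, "az": 0},
  {"x": 0, "y": 6, "z": 0, "ax": 0, "ay": 0, "az": 0},
  {"x": 0, "y": 6, "z": 0, "ax": 0, "ay": 0, "az": 0},
])

```text
time: 35.17
eef_pos: [0.4687, -0.0064, 0.0999]
tool_rot: [-90.0, -0.0, 92.4]
contact_force: [0.9, -0.5, -0.7]
opening: 0.0647
```

Call:
play_rows([
  {"x": 0, "y": 3, "z": 0, "ax": 0, "ay": 0, "az": 0},
  {"x": 0, "y": 6, "z": 0, "ax": 0, "ay": 0, "az": 0},
  {"x": 0, "y": 9, "z": 0, "ax": 0, "ay": 0, "az": 0},
  {"x": 0, "y": 12, "z": 0, "ax": 0, "ay": 0, "az": 0},
  {"x": 0, "y": 14, "z": 0, "ax": 0, "ay": 0, "az": 0},
  {"x": 0, "y": 14, "z": 0, "ax": 0, "ay": 0, "az": 0},
])

```text
time: 35.67
eef_pos: [0.4686, -0.0063, 0.0856]
tool_rot: [-89.9, -0.0, 92.4]
contact_force: [0.1, -0.1, -1.0]
opening: 0.0646
```

Call:
play_rows([
  {"x": 0, "y": 1, "z": 0, "ax": 0, "ay": 0, "az": 0},
  {"x": 0, "y": 2, "z": 0, "ax": 0, "ay": 0, "az": 0},
  {"x": 0, "y": 3, "z": 0, "ax": 0, "ay": 0, "az": 0},
  {"x": 0, "y": 4, "z": 0, "ax": 0, "ay": 0, "az": 0},
  {"x": 0, "y": 4, "z": 0, "ax": 0, "ay": 0, "az": 0},
])

```text
time: 36.08
eef_pos: [0.4692, -0.0064, 0.0843]
tool_rot: [-90.1, 0.0, 92.4]
contact_force: [-6.8, 0.0, 17.4]
opening: 0.0649
```

Call:
play_rows([
  {"x": 0, "y": -2, "z": 0, "ax": 0, "ay": 0, "az": 0},
  {"x": 0, "y": -2, "z": 0, "ax": 0, "ay": 0, "az": 0},
  {"x": 0, "y": -2, "z": 0, "ax": 0, "ay": 0, "az": 0},
  {"x": 0, "y": -2, "z": 0, "ax": 0, "ay": 0, "az": 0},
  {"x": 0, "y": -2, "z": 0, "ax": 0, "ay": 0, "az": 0},
  {"x": 0, "y": -2, "z": 0, "ax": 0, "ay": 0, "az": 0},
], hand=1)

```text
time: 36.58
eef_pos: [0.4689, -0.0063, 0.084]
tool_rot: [-90.0, -0.0, 92.4]
contact_force: [-0.3, -0.5, 0.3]
opening: 0.0855
```

Call:
play_rows([
  {"x": 0, "y": -10, "z": 0, "ax": 0, "ay": 0, "az": 0},
  {"x": 0, "y": -30, "z": 0, "ax": 0, "ay": 0, "az": 0},
  {"x": 0, "y": -60, "z": 0, "ax": 0, "ay": 0, "az": 0},
  {"x": 0, "y": -95, "z": 0, "ax": 0, "ay": 0, "az": 0},
  {"x": 0, "y": -130, "z": 0, "ax": 0, "ay": 0, "az": 0},
  {"x": 0, "y": -165, "z": 0, "ax": 0, "ay": 0, "az": 0},
  {"x": 0, "y": -180, "z": 0, "ax": 0, "ay": 0, "az": 0},
])

```text
time: 37.17
eef_pos: [0.4705, -0.0066, 0.2688]
tool_rot: [-90.3, 0.1, 92.4]
contact_force: [1.0, -0.6, 1.0]
opening: 0.0855
```

Run:
```python
from h import *
p=pose();print(p[1],p[2]['opening']); cv2.imwrite('pics/w16.png',cam('wrist')['bgr'])
print(delta([.16,-.53,.27],92.4))
```

```text
[ 0.47049576 -0.00657407  0.2688107 ] 0.08550383144028423
(array([-509.9,   -1.6,  332.8]), array([ 0.49, -0.02, -0.12]))
```

Call:
play_rows([
  {"x": -510, "y": 0, "z": 333, "ax": 0, "ay": 0, "az": 0},
  {"x": -510, "y": 0, "z": 333, "ax": 0, "ay": 0, "az": 0},
  {"x": -510, "y": 0, "z": 333, "ax": 0, "ay": 0, "az": 0},
  {"x": -510, "y": 0, "z": 333, "ax": 0, "ay": 0, "az": 0},
  {"x": -510, "y": 0, "z": 333, "ax": 0, "ay": 0, "az": 0},
  {"x": -510, "y": 0, "z": 333, "ax": 0, "ay": 0, "az": 0},
  {"x": -510, "y": 0, "z": 333, "ax": 0, "ay": 0, "az": 0},
  {"x": -510, "y": 0, "z": 333, "ax": 0, "ay": 0, "az": 0},
  {"x": -510, "y": 0, "z": 333, "ax": 0, "ay": 0, "az": 0},
  {"x": -510, "y": 0, "z": 333, "ax": 0, "ay": 0, "az": 0},
  {"x": -510, "y": 0, "z": 333, "ax": 0, "ay": 0, "az": 0},
  {"x": -510, "y": 0, "z": 333, "ax": 0, "ay": 0, "az": 0},
  {"x": -510, "y": 0, "z": 333, "ax": 0, "ay": 0, "az": 0},
  {"x": -510, "y": 0, "z": 333, "ax": 0, "ay": 0, "az": 0},
  {"x": -510, "y": 0, "z": 333, "ax": 0, "ay": 0, "az": 0},
  {"x": -510, "y": 0, "z": 333, "ax": 0, "ay": 0, "az": 0},
  {"x": -510, "y": 0, "z": 333, "ax": 0, "ay": 0, "az": 0},
  {"x": -510, "y": 0, "z": 333, "ax": 0, "ay": 0, "az": 0},
])

```text
time: 38.72
eef_pos: [0.1574, -0.5289, 0.2634]
tool_rot: [-90.0, -0.1, 92.4]
contact_force: [0.2, -0.4, -0.3]
opening: 0.0855
```

Run:
```python
from h import *
print(pose()[1])
t=cam('top');s=cam('side')
f=lambda z,r:[lambda x,y,w:ring(x,y,z,r)]
for n,z,r,R_,g in (('small',.108,.007,.015,(.6535,.151)),('med',.102,.0097,.021,(.4095,-.295)),('large',.119,.012,.027,(.671,-.186))):
    print(n,[(fit(c,f(z,r),g,.006),fit(c,f(z,R_),g,.006)) for c in(t,s)])
print([fit(c,[lambda x,y,w:box(x,y,.089,.066,w)],(.469,-.0065),.006,range(-4,9)) for c in(t,s)])
C=[]
for c,pts in((t,[(.6535,.151,.1),(.4095,-.295,.095),(.671,-.186,.11),(.469,-.0065,.08)]),(s,[(.6535,.151,.09),(.671,-.186,.1),(.469,-.0065,.07)])):
    for p in pts:
        u=proj(c,[p])[0].astype(int);C.append(show(c,'',[],0,(u[0]-24,u[1]-27,u[0]+24,u[1]+27),4))
u=proj(t,[(.507,-.161,.03)])[0].astype(int);C.append(show(t,'',[],0,(u[0]-24,u[1]-27,u[0]+24,u[1]+27),4))
cv2.imwrite('pics/final.png',np.vstack([np.hstack(C[:4]),np.hstack(C[4:])]))
# iris shift vs the first pictures
for nm,c in(('top0',t),('side0',s)):
    a=cv2.imread(f'pics/{nm}.png');u=proj(c,[(.507,-.161,.02)])[0].astype(int);q=a[u[1]-15:u[1]+15,u[0]-12:u[0]+12]
    m=cv2.matchTemplate(c['bgr'][u[1]-25:u[1]+25,u[0]-22:u[0]+22],q,cv2.TM_CCOEFF_NORMED);_,v,_,l=cv2.minMaxLoc(m);print(nm,v,np.array(l)-10)
```

```text
[ 0.15744686 -0.52889052  0.26341893]
small [((array([0.6535, 0.151 , 0.    ]), np.float32(12.88)), (array([0.6525, 0.151 , 0.    ]), np.float32(10.15))), ((array([0.654, 0.151, 0.   ]), np.float32(12.97)), (array([0.6525, 0.152 , 0.    ]), np.float32(8.32)))]
med [((array([ 0.4085, -0.296 ,  0.    ]), np.float32(16.46)), (array([ 0.408 , -0.2955,  0.    ]), np.float32(19.09))), ((array([ 0.4175, -0.287 ,  0.    ]), np.float32(2.92)), (array([ 0.4175, -0.301 ,  0.    ]), np.float32(5.08)))]
large [((array([ 0.671, -0.187,  0.   ]), np.float32(18.72)), (array([ 0.671 , -0.1865,  0.    ]), np.float32(11.6))), ((array([ 0.671, -0.186,  0.   ]), np.float32(21.43)), (array([ 0.671, -0.186,  0.   ]), np.float32(12.05)))]
[(array([ 0.468, -0.008,  3.   ]), np.float32(27.22)), (array([ 0.4665, -0.005 ,  2.    ]), np.float32(21.78))]
top0 0.9990385174751282 [0 0]
side0 0.9234883785247803 [0 0]
```

View pics/final.png

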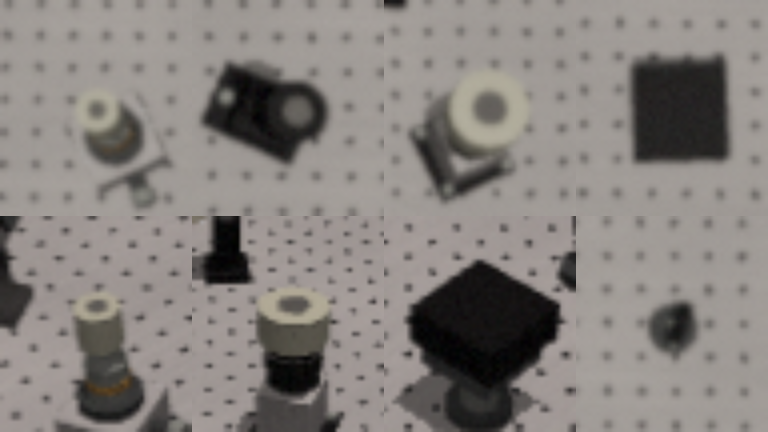

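All four covers sit level on their optics, and the iris has not moved. The arm is clear of the scene, so I'm handing the job in.

```bash
python3 -c "
from station import arm
print(arm.finish_job())"
```

```text
the job is handed in; nothing more can be done
None
```

I took the pile apart and put each cover on its own optic: small on the objective, medium on the expander, large on the camera lens and square on the power sensor. Each one was lowered until the wrist felt about 10–17 N of contact and then let go. Handed in at about 39 s; no verdict was reported.

**Position:** in the last top-camera check all four covers fit within about 2 mm of where I measured the optics. The side camera agreed for the small, large and square ones.

**Seating:** seating heights were within about 1–2 mm of fully down, judged from the tool height at contact. The last pictures show the covers level, but I judged that by eye and did not measure the tilt.

**Iris:** it showed no shift against the first pictures in either camera.

**Disagreements and gaps:**
- **Medium cover:** the arm was likely blocking the side camera's view of the expander, so its side fit was poor and I ignored it. Its position was checked only from above, and a wrist view just after release put it about 3 mm off while the arm was still settling.
- **Small cover:** the wrist view right after release had too little contrast to use, so I relied on the last top and side views.
- **Edge fits:** these were 2–3 mm off for the medium and square covers in the pile, so I corrected them by hand before grasping.

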